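# Eject cured sealant test pucks and lock them in the sample tray

### The job

Swing the sample tray's keeper bar wide open, clear of the pockets. Some of the ejector stand's rings hold a cured test puck on its loose base: push each one up out of its ring by pressing that ring's red lever fully down, lift it out from above and lay it flat in the tray pocket of its own colour. When every puck is in place, swing the bar fully shut so that it clicks past the catch, and leave everything else on the bench alone.

Things in the scene. Friction and masses are not known exactly. Their poses are not given: they have to be found in the camera images.
- puck_teal_mid (a point): Centre (half-way up) of the teal test puck (may be absent): rigid disc 40 mm across on an aluminium base flange 44 mm across, 5 mm thick; 22 mm tall in all, 70 g. z: up from the base. At first sunk in a ring, top 4 mm below the rim, too deep to grip. With the lever fully down, 2.5 mm of the base is still in the ring, the other 19.5 mm stands above the rim.
- puck_orange_mid (a point): Centre (half-way up) of the orange test puck (may be absent): rigid disc 40 mm across on an aluminium base flange 44 mm across, 5 mm thick; 22 mm tall in all, 70 g. z: up from the base. At first sunk in a ring, top 4 mm below the rim, too deep to grip. With the lever fully down, 2.5 mm of the base is still in the ring, the other 19.5 mm stands above the rim.
- puck_white_mid (a point): Centre (half-way up) of the white test puck (may be absent): rigid disc 40 mm across on an aluminium base flange 44 mm across, 5 mm thick; 22 mm tall in all, 70 g. z: up from the base. At first sunk in a ring, top 4 mm below the rim, too deep to grip. With the lever fully down, 2.5 mm of the base is still in the ring, the other 19.5 mm stands above the rim.
- puck_blue_mid (a point): Centre (half-way up) of the blue test puck (may be absent): rigid disc 40 mm across on an aluminium base flange 44 mm across, 5 mm thick; 22 mm tall in all, 70 g. z: up from the base. At first sunk in a ring, top 4 mm below the rim, too deep to grip. With the lever fully down, 2.5 mm of the base is still in the ring, the other 19.5 mm stands above the rim.
- pocket_teal (a point): Floor centre of the grey tray's teal pocket (coloured floor and strip): round recess 52 mm across, 5 mm deep, floor 8 mm above the table. Axes are the tray's: x from the keeper bar's catch end to its hinge end, z up. Pockets are 60 mm apart along the tray's x, 72 mm along its y.
- pocket_orange (a point): Floor centre of the grey tray's orange pocket (coloured floor and strip): round recess 52 mm across, 5 mm deep, floor 8 mm above the table. Axes are the tray's: x from the keeper bar's catch end to its hinge end, z up. Pockets are 60 mm apart along the tray's x, 72 mm along its y.
- pocket_white (a point): Floor centre of the grey tray's white pocket (coloured floor and strip): round recess 52 mm across, 5 mm deep, floor 8 mm above the table. Axes are the tray's: x from the keeper bar's catch end to its hinge end, z up. Pockets are 60 mm apart along the tray's x, 72 mm along its y.
- pocket_blue (a point): Floor centre of the grey tray's blue pocket (coloured floor and strip): round recess 52 mm across, 5 mm deep, floor 8 mm above the table. Axes are the tray's: x from the keeper bar's catch end to its hinge end, z up. Pockets are 60 mm apart along the tray's x, 72 mm along its y.
- stand: Grey ejector stand: a row of four fixed steel rings (bore 47, outside 57, rim 84 mm above the table; nothing of it is higher), a red-padded press lever before each. Origin on the table under mid-row; x from lever side to back, y along the row. Rings 1 to 4 at x = 0, y = -93, -31, 31, 93 mm. A sunk puck rests on a ledge 26 mm below the rim, over a 24 mm brass platen.
- pad1 (a point): Top centre of lever 1's red press pad (30 x 36 mm), before ring 1, about 105 mm from its centre on the stand's -x side. 59 mm above the table when up, 24 mm when fully down (stop). Pressing it down so far, with some 5 to 7 N, lifts ring 1's platen by 24.5 mm. Stiff: it stays where it is left, even under a puck's weight.
- pad2 (a point): Top centre of lever 2's red press pad (30 x 36 mm), before ring 2, about 105 mm from its centre on the stand's -x side. 59 mm above the table when up, 24 mm when fully down (stop). Pressing it down so far, with some 5 to 7 N, lifts ring 2's platen by 24.5 mm. Stiff: it stays where it is left, even under a puck's weight.
- pad3 (a point): Top centre of lever 3's red press pad (30 x 36 mm), before ring 3, about 105 mm from its centre on the stand's -x side. 59 mm above the table when up, 24 mm when fully down (stop). Pressing it down so far, with some 5 to 7 N, lifts ring 3's platen by 24.5 mm. Stiff: it stays where it is left, even under a puck's weight.
- pad4 (a point): Top centre of lever 4's red press pad (30 x 36 mm), before ring 4, about 105 mm from its centre on the stand's -x side. 59 mm above the table when up, 24 mm when fully down (stop). Pressing it down so far, with some 5 to 7 N, lifts ring 4's platen by 24.5 mm. Stiff: it stays where it is left, even under a puck's weight.
- keeper (a joint): Angle of the tray's keeper bar, rad: 0 shut (along the tray's middle, over the inner edges of all pockets), growing to the tray's +y side; from 1.5 it is clear of the pockets, stop at 1.95. Starts half-way. Turns level, stays where left. The last 0.2 rad goes over a sprung ball (4 to 8 N at the knob), which then holds it. Bar 34 to 42 mm above the table, 44 mm wide; seated pucks (top at 30 mm) pass under it.
- keeper_knob (a point): Centre of the upright black knob on the keeper bar: 16 mm across, from 42 to 74 mm above the table (this point at 60 mm), 155 mm from the hinge. The round knob can turn in the fingers.
- keeper_hinge (a point): Hinge pin of the keeper bar at the tray's far end, at the bar's height (38 mm). With the bar shut the knob lies 155 mm from here along the tray's -x; a growing joint value turns it clockwise seen from above. Axes are the tray's.
- cartridge_a: Bystander, leave alone: teal sealant cartridge, standing, 48 mm across, 270 mm tall; origin at its underside or middle.
- cartridge_b: Bystander, leave alone: white sealant cartridge, standing, 48 mm across, 270 mm tall; origin at its underside or middle.
- jar: Bystander, leave alone: closed jar, 60 mm across, 75 mm tall; origin at its underside or middle.
- tape: Bystander, leave alone: roll of tape lying flat, 90 mm across, 24 mm tall; origin at its underside or middle.
- scraper: Bystander, leave alone: scraper lying flat, 200 mm; origin at its underside or middle.
- brush: Bystander, leave alone: brush lying flat, 190 mm; origin at its underside or middle.
- shim: Bystander, leave alone: black setting block 50 x 25 x 12 mm; origin at its underside or middle.
There are look-alikes about, which are no part of the job. What is meant by the part that bears puck_blue_mid is not brown or green, and is the smaller of those in its own colour.

How it is judged:
On the way, in this order (a step that is already met when the one before it is completed fails the run):
1. a puck has been pushed up so that it stands proud in its ring (((x of puck_teal_mid in the frame of stand between -0.004 and 0.004 m and z of puck_teal_mid in the frame of stand between 0.088 and 0.096 m) or (x of puck_orange_mid in the frame of stand between -0.004 and 0.004 m and z of puck_orange_mid in the frame of stand between 0.088 and 0.096 m) or (x of puck_white_mid in the frame of stand between -0.004 and 0.004 m and z of puck_white_mid in the frame of stand between 0.088 and 0.096 m) or (x of puck_blue_mid in the frame of stand between -0.004 and 0.004 m and z of puck_blue_mid in the frame of stand between 0.088 and 0.096 m))), for 0.1 s.
2. every puck lies flat in the pocket of its colour while the keeper bar is still open (horizontal distance between puck_teal_mid and pocket_teal below 0.007 m and z of puck_teal_mid in the frame of pocket_teal below 0.014 m and angle between the z axis of puck_teal_mid and the z axis of pocket_teal, either way round below 0.12 rad and horizontal distance between puck_orange_mid and pocket_orange below 0.007 m and z of puck_orange_mid in the frame of pocket_orange below 0.014 m and angle between the z axis of puck_orange_mid and the z axis of pocket_orange, either way round below 0.12 rad and horizontal distance between puck_white_mid and pocket_white below 0.007 m and z of puck_white_mid in the frame of pocket_white below 0.014 m and angle between the z axis of puck_white_mid and the z axis of pocket_white, either way round below 0.12 rad and horizontal distance between puck_blue_mid and pocket_blue below 0.007 m and z of puck_blue_mid in the frame of pocket_blue below 0.014 m and angle between the z axis of puck_blue_mid and the z axis of pocket_blue, either way round below 0.12 rad and value of joint keeper above 1 rad), for 0.2 s.
3. the keeper bar is fully shut past its catch (value of joint keeper below 0.03 rad), for 0.2 s.
At the end, for the whole second after the job is handed in: Every puck present lies flat (within 0.12 rad) in the pocket of its own colour, its centre within 7 mm of the pocket's and not more than 3 mm too high, either face up, and the keeper bar is shut to within 0.03 rad, past its catch (horizontal distance between puck_teal_mid and pocket_teal below 0.007 m and z of puck_teal_mid in the frame of pocket_teal below 0.014 m and angle between the z axis of puck_teal_mid and the z axis of pocket_teal, either way round below 0.12 rad and horizontal distance between puck_orange_mid and pocket_orange below 0.007 m and z of puck_orange_mid in the frame of pocket_orange below 0.014 m and angle between the z axis of puck_orange_mid and the z axis of pocket_orange, either way round below 0.12 rad and horizontal distance between puck_white_mid and pocket_white below 0.007 m and z of puck_white_mid in the frame of pocket_white below 0.014 m and angle between the z axis of puck_white_mid and the z axis of pocket_white, either way round below 0.12 rad and horizontal distance between puck_blue_mid and pocket_blue below 0.007 m and z of puck_blue_mid in the frame of pocket_blue below 0.014 m and angle between the z axis of puck_blue_mid and the z axis of pocket_blue, either way round below 0.12 rad and value of joint keeper below 0.03 rad); the robot touches nothing.
It fails at once if a bystander (cartridge, jar, tape, scraper, brush, setting block) is shifted by more than 4 cm (distance of any of cartridge_a, cartridge_b, jar, tape, scraper, brush, shim from where it was at the start of the episode above 0.04 m).
Of puck_teal, puck_orange, puck_white, puck_blue only 3 to 4 are there at a start; the rules pass over those that are not, and their reading is None.
At some moment in a run one of puck_teal, puck_orange, puck_white, puck_blue may be knocked a few centimetres aside while the robot is not near it.
Once in a run the grip may slacken for a moment while it holds something.
It also fails if it takes over 210 s, if anything falls off the work surface, if the arm or the gripper's body presses on something with over 40 N, if the wrist force passes 120 N, or if a joint passes its speed limit or range.

### The arm

A 6-joint arm with a two-finger parallel gripper is mounted at the origin on the work surface. World frame = base frame: x ahead of the robot, y to its left, z up, the work surface at z = 0. Lengths are in m, angles in rad, forces in N, time in s.
With the tool pointing down it reaches from about 0.25 to 0.725 m from the base axis. Payload 4 kg.
Tool frame: the origin (TCP) lies at the very end of the fingers, on their centre line; the grasp point (between the pads) lies 19 mm behind it; y points along the fingers, z is the direction in which the jaws open and shut, and the axes are right-handed (so a half turn about y gives the same grasp; the last joint's range is limited). The gripper opens to 85 mm and grips with 20 to 120 N. Pads are 22 mm wide; open, the fingers measure 114 mm over their backs; the gripper's body (76 mm by 85 mm) begins 54 mm behind the grasp point. The pads swing forward as they close: fully open they stand 13 mm farther back than shut.
Start: joints at [-1.322, 0.241, 0.005, 1.335, 0, 1.571], TCP at [0.123, -0.485, 0.231] pointing down, gripper open.
Joint ranges: [-2.72, 2.72], [-1.05, 1.87], [-1.09, 1.28], [-1.99, 2.15], [-1.42, 1.44], [-3.14, 3.14]. Speed limits (rad/s): [2.79, 2.79, 3.14, 3.14, 3.14, 3.14].

### API

Orientations are given as a unit quaternion [x, y, z, w].
In Python, from workcell import bot gives the robot as it stands. The module is installed in compiled form; this text tells all that it offers.
- The arm moves only by the tool move_arm, never from a script. Its argument "increments" is a list of rows, each an object with "grip": the closure, from 0 (fully open) to 1 (shut); "linear": the shift along the tool's x, y, z scaled (see below), a list of three; "twist": the turn about the tool's y scaled (see below). A call has exactly 5 rows; each row shifts and turns the pose as measured when the row begins, along the tool's axes as they then stand; what a row does not reach is not made up. The controller multiplies each number of a shift by 0.2 m and each number of a turn by 2 rad. A row lasts 1/10 s, in which the tool goes at most 50 mm and 8.59 degrees, less where a joint would pass 70% of its speed; a pose out of reach is approached as far as the arm can. A call with a number of a shift or a turn outside -1 to 1 is refused whole. A call with a gripper value outside its range is refused whole. The fingers move at their own pace and stop on an object; the grip force is fixed at half the most. Time passes only in rows, so rows that do not move let the fingers close, or fill a call up. It gives the time, the measured TCP pose, the force and the opening at its end, in the units of the state.
- bot.get_obs(): the state, without advancing time (a new reading comes with each control period).
- bot.camera(name): name is "scene" or "side" or "wrist"; returns (picture, depth): 400x640x3 uint8, blue, green, red; 400x640 float32, m along the optical axis (not along the pixel's ray), 0 where there is no reading.
- bot.camera_params(name): a dict with "camera_matrix" (3x3 intrinsics, pixels), "dist" ([k1, k2, p1, p2, k3] as OpenCV has them; the pictures are not rectified), "rvec" (rotation vector, rad) and "tvec" (3), from world to camera coordinates, as OpenCV has them; the wrist camera has in their place "T_tool_cam" (4x4, takes a point from camera to tool coordinates, whose origin is the TCP and whose axes are the tool frame's). Camera axes: x right, y down, z forward; pixel columns grow to the right and rows downward; lengths in m; the calibration is good to about 2 mm. A picture is of the moment at which its call begins: read the wrist's pose just before it. camera_params takes no time and is no camera call.
- bot.job_done(): hands the job in, once; it reports no verdict.
The state is a dict: "clock": time; "joint_pos": joint angles; "joint_vel": joint speeds; "tau": joint torques, N m; "eef_pos": TCP position; "tool_rot": TCP orientation; "ft_force": force on the tool from outside, world axes, zero at the start; "ft_torque": the same for the moment, N m; "grip_width": finger opening in m.
Only numpy, scipy, OpenCV 4.12 (cv2) and the standard library are available. Lean on these libraries where they do the work, as an engineer would, in place of code of your own. Each camera call takes 0.05 s, during which the arm holds its last target. There are 200 camera calls.

## Working session

There is one attempt and no reset: what is moved stays moved. The work goes in short steps, Python scripts to look and compute and a tool call to move; the robot and the scene stay as the last step left them, time stands still between calls to the robot, and variables do not carry over. Pictures are saved under pics/ and viewed, about 12 in all and at most 16, crops included, and the job is handed in when it is done.

Besides the shell and the picture viewer there is one more tool, called after "Call:" by a JSON object that holds its "name" and its "arguments", one argument or row to a line. move_arm: Moves the arm, as the interface text tells. Its arguments: {"type":"object","properties":{"increments":{"type":"array"}},"required":["increments"]}

```bash
mkdir -p pics
cat > h.py <<'E'
import numpy as np, cv2
from scipy.spatial.transform import Rotation as R
from workcell import bot
def cam(name):
    o=bot.get_obs(); p=bot.camera_params(name); im,d=bot.camera(name)
    K=np.array(p["camera_matrix"]); D=np.array(p["dist"],float)
    if "rvec" in p:
        Rm=cv2.Rodrigues(np.array(p["rvec"],float))[0]; t=np.array(p["tvec"],float).ravel()
        T=np.eye(4); T[:3,:3]=Rm.T; T[:3,3]=-Rm.T@t
    else:
        W=np.eye(4); W[:3,:3]=R.from_quat(o["tool_rot"]).as_matrix(); W[:3,3]=o["eef_pos"]
        T=W@np.array(p["T_tool_cam"])
    return im.copy(),d,K,D,T
def rays(uv,K,D,T):
    q=cv2.undistortPoints(np.array(uv,float).reshape(-1,1,2),K,D).reshape(-1,2)
    return T[:3,3],np.c_[q,np.ones(len(q))]@T[:3,:3].T
def onz(uv,z,c):
    o,r=rays(uv,*c[2:]); return o+r*((z-o[2])/r[:,2])[:,None]
def cloud(c):
    im,d,K,D,T=c; v,u=np.mgrid[:400,:640]
    o,r=rays(np.c_[u.ravel(),v.ravel()],K,D,T)
    return (o+r*d.reshape(-1,1)).reshape(400,640,3)
def obs():
    o=bot.get_obs(); M=R.from_quat(o["tool_rot"]).as_matrix()
    print("t",round(o["clock"],2),"tcp",np.round(o["eef_pos"],4),"F",np.round(o["ft_force"],1),"w",round(o["grip_width"],4),"q",np.round(o["joint_pos"],2))
    return o,M
def go(x,y,z,a=None):
    """increments to reach; a=desired angle of tool z axis (jaw dir) in world, deg, mod 180"""
    o,M=obs(); d=M.T@(np.array([x,y,z])-o["eef_pos"]); print("lin",np.round(d/0.2,3),"len mm",round(1e3*np.linalg.norm(d),1),"cur jaw deg",round(np.degrees(np.arctan2(M[1,2],M[0,2])),1))
    if a is not None:
        cur=np.degrees(np.arctan2(M[1,2],M[0,2])); e=(a-cur+90)%180-90
        # rotation about tool y (down) -> world angle sign from M[2,1]
        print("turn deg world",round(e,1),"twist total",round(np.radians(e)*np.sign(M[2,1])/2,3), "q6",round(o["joint_pos"][5],2))
E
python3 - <<'E'
from h import *
o,M=obs(); print(np.round(M,3))
for n in("scene","side"):
    c=cam(n); cv2.imwrite(f"pics/{n}0.png",c[0]); np.savez(f"{n}0.npz",*c); print(n,np.round(c[4],3),c[2][0,0])
E
```

```text
t 0.0 tcp [ 0.123  -0.484   0.2304] F [-0.5 -0.1  0.1] w 0.0854 q [-1.32  0.24  0.    1.34  0.    1.57]
[[-0.969 -0.001  0.246]
 [-0.246  0.002 -0.969]
 [-0.    -1.    -0.002]]
scene [[ 0.798  0.483 -0.36   1.073]
 [ 0.603 -0.646  0.468 -0.695]
 [-0.007 -0.591 -0.807  1.245]
 [ 0.     0.     0.     1.   ]] 452.6670797235029
side [[-0.987 -0.132  0.088  0.458]
 [-0.158  0.784 -0.6    0.577]
 [ 0.01  -0.606 -0.795  0.835]
 [ 0.     0.     0.     1.   ]] 375.0819545142755
```

View pics/scene0.png

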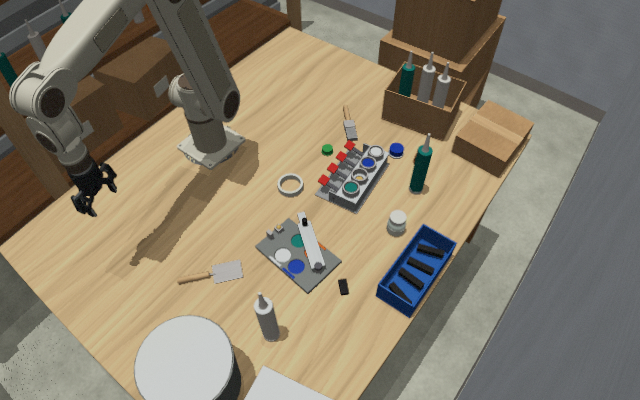

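View pics/side0.png

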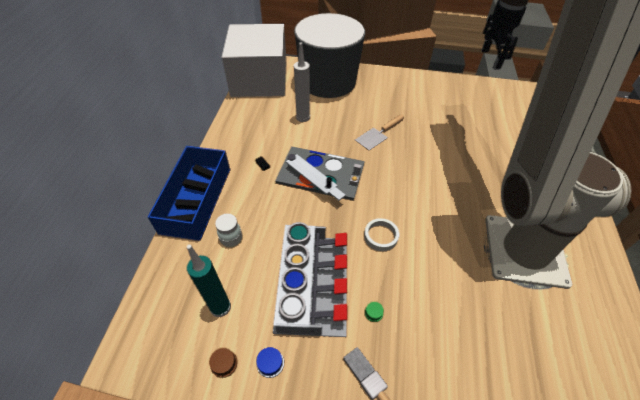

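Scene view: the stand's rings hold teal (351,188), empty/brass (360,177), blue (369,164) and white (376,153). The tray is at about (298,254). In the side view the rings run from teal (299,233) through empty (297,257) and blue (295,280) to white (291,306). Possible look-alikes are the loose blue disc (269,361), the brown disc (222,361) and the green disc (374,311). Next I measure these.

Run:
```python
from h import *
def ld(n):
    z=np.load(f"{n}0.npz"); return [z[f"arr_{i}"] for i in range(5)]
for n in("scene","side"):
    c=ld(n); P=cloud(c); h=cv2.cvtColor(c[0],cv2.COLOR_BGR2HSV)
    H,S,V=[h[...,i].astype(int) for i in range(3)]
    ms={"red":((H<6)|(H>174))&(S>170)&(V>110),"blue":(H>105)&(H<130)&(S>170)&(V>60),"teal":(H>75)&(H<95)&(S>120)&(V>40),"green":(H>55)&(H<75)&(S>120)&(V>50),
        "orange":(H>6)&(H<14)&(S>190)&(V>120)}
    for k,m in ms.items():
        nn,lab,st,ce=cv2.connectedComponentsWithStats(m.astype(np.uint8))
        for i in range(1,nn):
            if st[i,4]>=15 and c[1][lab==i].min()>0:
                p=P[lab==i]; q=np.median(p,0)
                if q[0]<0 or q[0]>0.8 or abs(q[1])>.5: continue
                top=p[p[:,2]>np.percentile(p[:,2],60)]
                print(n,k,st[i,4],np.round(ce[i]),"med",np.round(q,3),"ext",np.round(np.ptp(p,0),3))
    d=c[0]
x=ld("side")[0]; cv2.imwrite("pics/c1.png",cv2.resize(x[140:390,200:400],None,fx=2.4,fy=2.4,interpolation=cv2.INTER_CUBIC)[:600])
y=ld("scene")[0]; cv2.imwrite("pics/c2.png",np.hstack([cv2.resize(y[130:310,240:420],(600,600),interpolation=cv2.INTER_CUBIC)]))
```

```text
scene red 60 [349. 145.] med [0.457 0.263 0.058] ext [0.034 0.038 0.013]
scene red 63 [341. 156.] med [0.465 0.198 0.058] ext [0.03  0.038 0.017]
scene red 74 [323. 180.] med [0.481 0.077 0.057] ext [0.031 0.037 0.014]
scene blue 125 [396. 149.] med [0.591 0.372 0.029] ext [0.051 0.053 0.026]
scene blue 161 [296. 266.] med [ 0.595 -0.217  0.008] ext [0.046 0.046 0.015]
scene blue 23 [288. 273.] med [ 0.59  -0.252  0.015] ext [0.045 0.009 0.014]
scene teal 87 [351. 187.] med [0.581 0.092 0.08 ] ext [0.042 0.042 0.014]
scene teal 118 [297. 241.] med [ 0.538 -0.144  0.007] ext [0.054 0.043 0.036]
scene green 94 [327. 150.] med [0.385 0.224 0.02 ] ext [0.038 0.04  0.027]
side red 142 [341. 239.] med [0.481 0.081 0.059] ext [0.029 0.036 0.011]
side red 159 [340. 261.] med [0.474 0.143 0.058] ext [0.029 0.035 0.012]
side red 178 [340. 286.] med [0.466 0.205 0.058] ext [0.029 0.035 0.013]
side blue 16 [317. 153.] med [ 0.596 -0.249  0.013] ext [0.045 0.013 0.007]
side blue 123 [315. 160.] med [ 0.596 -0.221  0.008] ext [0.047 0.043 0.008]
side teal 173 [298. 232.] med [0.583 0.092 0.079] ext [0.038 0.041 0.022]
side green 255 [374. 311.] med [0.383 0.237 0.021] ext [0.039 0.038 0.024]
side orange 29 [303. 184.] med [ 0.615 -0.114  0.013] ext [0.033 0.029 0.012]
```

View pics/c1.png

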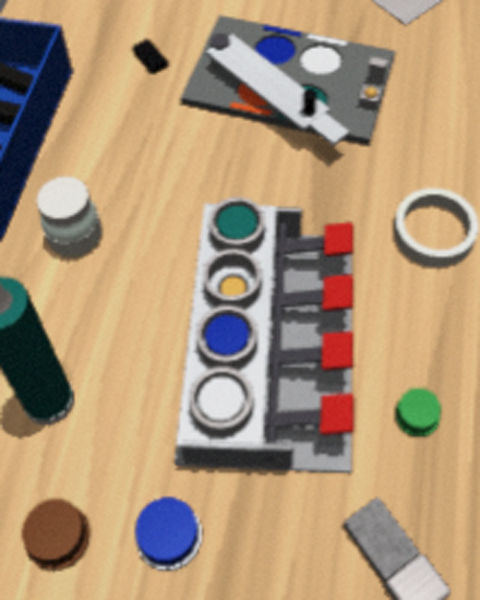

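View pics/c2.png

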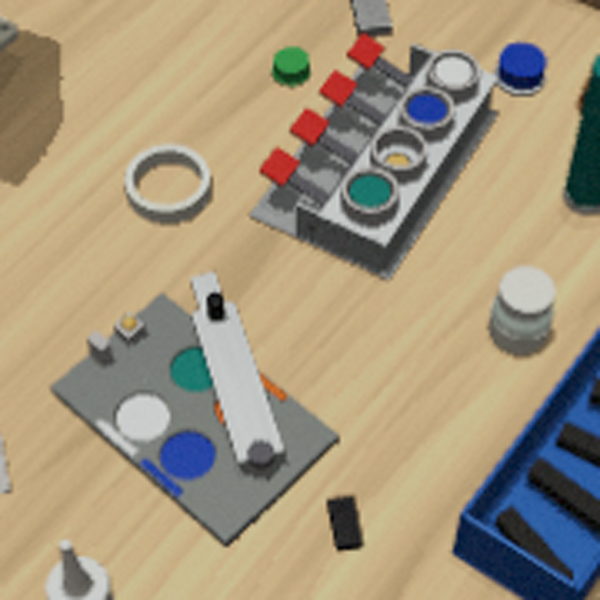

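Four discs could be mistaken for the blue puck. In side-view pixels:
- **Blue disc in ring 3 (295,280):** about 40 mm, so this is the puck I want.
- **Loose blue disc (269,361):** about 52 mm, too large.
- **Brown disc (222,361):** wrong colour.
- **Green disc (374,311):** wrong colour.

The close crop agrees with this choice. Ring 2 is empty and shows brass, so orange is absent. Next is a wrist view.

Run:
```python
from h import *
T=np.array(bot.camera_params("wrist")["T_tool_cam"]); print(np.round(T,3)); print(np.array(bot.camera_params("wrist")["camera_matrix"])[0,0])
def ld(n):
    z=np.load(f"{n}0.npz"); return [z[f"arr_{i}"] for i in range(5)]
c=ld("scene");P=cloud(c)
for u,v in[(267,320),(265,296),(420,165),(320,150),(398,222),(290,184),(229,272),(318,266),(305,222),(344,287)]: print((u,v),np.round(P[v,u],3))
c=ld("side");P=cloud(c)
for u,v in[(302,90),(205,270),(331,184),(290,160)]: print("side",(u,v),np.round(P[v,u],3))
go(.55,-.19,.30,90)
```

```text
[[ 0.001  0.948  0.317 -0.081]
 [-0.    -0.317  0.948 -0.143]
 [ 1.    -0.001 -0.    -0.001]
 [ 0.     0.     0.     1.   ]]
343.3969186364559
(267, 320) [ 0.69  -0.438  0.152]
(265, 296) [ 0.582 -0.349  0.   ]
(420, 165) [0.738 0.252 0.15 ]
(320, 150) [ 0.353  0.223 -0.004]
(398, 222) [0.779 0.067 0.077]
(290, 184) [0.37  0.026 0.003]
(229, 272) [ 0.442 -0.357  0.005]
(318, 266) [ 0.663 -0.192  0.046]
(305, 222) [ 0.544 -0.103  0.071]
(344, 287) [ 0.757 -0.188  0.015]
side (302, 90) [ 0.668 -0.403  0.125]
side (205, 270) [0.721 0.282 0.198]
side (331, 184) [ 0.531 -0.105  0.04 ]
side (290, 160) [ 0.663 -0.177  0.041]
t 0.1 tcp [ 0.123  -0.4841  0.2305] F [-0.9 -1.2 -0. ] w 0.0857 q [-1.32  0.24  0.    1.34  0.    1.57]
lin [-2.431 -0.346 -0.9  ] len mm 523.1 cur jaw deg -75.7
turn deg world -14.3 twist total 0.124 q6 1.57
```

Call:
{"name": "move_arm", "arguments": {
  "increments": [
    {"grip": 0,"linear": [-0.22,-0.01,-0.08],"twist": 0},
    {"grip": 0,"linear": [-0.22,-0.01,-0.08],"twist": 0},
    {"grip": 0,"linear": [-0.22,-0.01,-0.08],"twist": 0},
    {"grip": 0,"linear": [-0.22,-0.01,-0.08],"twist": 0},
    {"grip": 0,"linear": [-0.22,-0.01,-0.08],"twist": 0}
  ]
}}

```text
clock: 0.6
eef_pos: [0.3174, -0.3519, 0.2377]
tool_rot: [-0.083, 0.704, -0.7, 0.081]
ft_force: [1.2, -1.4, -0.6]
grip_width: 0.0854
```

Call:
{"name": "move_arm", "arguments": {
  "increments": [
    {"grip": 0,"linear": [-0.22,-0.01,-0.08],"twist": 0},
    {"grip": 0,"linear": [-0.22,-0.01,-0.08],"twist": 0},
    {"grip": 0,"linear": [-0.22,-0.01,-0.08],"twist": 0},
    {"grip": 0,"linear": [-0.22,-0.01,-0.08],"twist": 0},
    {"grip": 0,"linear": [-0.22,-0.01,-0.08],"twist": 0}
  ]
}}

```text
clock: 1.1
eef_pos: [0.5188, -0.2158, 0.2459]
tool_rot: [-0.085, 0.705, -0.7, 0.08]
ft_force: [1.2, -1.3, 0.0]
grip_width: 0.0854
```

Run:
```python
from h import *
go(.57,-.18,.25,90)
```

```text
t 1.1 tcp [ 0.5188 -0.2158  0.2459] F [ 1.2 -1.3  0. ] w 0.0854 q [-0.4   0.37  0.22  1.43  0.    2.51]
lin [-0.29  -0.021 -0.115] len mm 62.6 cur jaw deg -76.6
turn deg world -13.4 twist total 0.117 q6 2.51
```

Call:
{"name": "move_arm", "arguments": {
  "increments": [
    {"grip": 0.4,"linear": [0,0,0],"twist": -0.074},
    {"grip": 0.4,"linear": [0,0,0],"twist": -0.074},
    {"grip": 0.4,"linear": [0,0,0],"twist": -0.074},
    {"grip": 0.4,"linear": [0,0,0],"twist": -0.074},
    {"grip": 0.4,"linear": [0,0,0],"twist": -0.074}
  ]
}}

```text
clock: 1.6
eef_pos: [0.5241, -0.2085, 0.2409]
tool_rot: [-0.338, 0.628, -0.617, 0.333]
ft_force: [0.9, 0.1, 0.4]
grip_width: 0.051
```

Call:
{"name": "move_arm", "arguments": {
  "increments": [
    {"grip": 0.4,"linear": [0,0,0],"twist": -0.074},
    {"grip": 0.4,"linear": [0,0,0],"twist": -0.074},
    {"grip": 0.4,"linear": [0,0,0],"twist": -0.074},
    {"grip": 0.4,"linear": [0,0,0],"twist": -0.074},
    {"grip": 0.4,"linear": [0,0,0],"twist": -0.074}
  ]
}}

```text
clock: 2.1
eef_pos: [0.5225, -0.2075, 0.2373]
tool_rot: [0.541, -0.465, 0.448, -0.539]
ft_force: [-0.5, -0.2, -0.4]
grip_width: 0.051
```

Run:
```python
from h import *
go(.57,-.17,.25,7.4)
c=cam("wrist"); np.savez("w1.npz",*c); cv2.imwrite("pics/w1.png",c[0])
```

```text
t 2.1 tcp [ 0.5225 -0.2075  0.2373] F [-0.5 -0.2 -0.4] w 0.051 q [-0.38  0.38  0.22  1.43  0.    1.02]
lin [-0.146 -0.066  0.264] len mm 61.8 cur jaw deg 9.6
turn deg world -2.2 twist total 0.019 q6 1.02
```

View pics/w1.png

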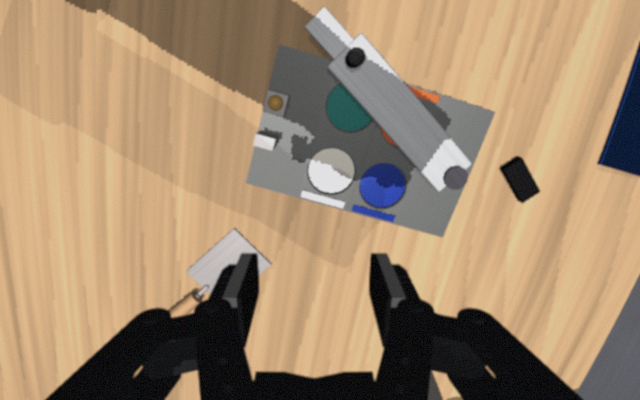

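Wrist view: the tray's corners are at about (278,46), (494,112), (443,236) and (247,182). Pockets are white (331,171), blue (382,186) and teal (349,107), with the orange one under the bar. The knob is at (355,57), the hinge at (456,178) and the catch at (276,102).

Run:
```python
from h import *
z=np.load("w1.npz"); c=[z[f"arr_{i}"] for i in range(5)]
h=cv2.cvtColor(c[0],cv2.COLOR_BGR2HSV); H,S,V=[h[...,i].astype(int) for i in range(3)]
def circ(m,box,z):
    x0,y0,x1,y1=box; mm=np.zeros_like(m,np.uint8); mm[y0:y1,x0:x1]=m[y0:y1,x0:x1]
    n,l,s,_=cv2.connectedComponentsWithStats(mm); i=1+np.argmax(s[1:,4]); 
    cs=cv2.findContours((l==i).astype(np.uint8),cv2.RETR_EXTERNAL,cv2.CHAIN_APPROX_NONE)[0][0].reshape(-1,2)
    p=onz(cs,z,c); ctr,r=cv2.minEnclosingCircle(p[:,:2].astype(np.float32)); 
    hull=p[:,:2]; A=np.c_[2*hull,np.ones(len(hull))]; s_=np.linalg.lstsq(A,(hull**2).sum(1),rcond=None)[0]
    return np.round(ctr,4),round(r,4),np.round(s_[:2],4),round(np.sqrt(s_[2]+s_[:2]@s_[:2]),4)
blue=circ((H>105)&(H<130)&(S>120),(350,150,420,207),.008)
white=circ((S<60)&(V>130),(300,140,360,192),.008)
teal=circ((H>75)&(H<95)&(S>100),(310,60,390,150),.008)
print("blue",blue,"\nwhite",white,"\nteal",teal)
print("corners",np.round(onz([(278,46),(494,112),(443,236),(247,182)],.013,c)[:,:2],4).tolist())
print("knob",np.round(onz([(355,57)],.074,c),4),"hinge",np.round(onz([(456,178)],.046,c),4))
P=cloud(c); print(P[57,355],P[178,456],P[102,276],P[143,265])
print("catch",np.round(onz([(276,102)],.035,c),4))
```

```text
blue (array([ 0.5983, -0.2177]), 0.0257, array([ 0.5984, -0.2178]), np.float64(0.025)) 
white (array([ 0.5323, -0.2167]), 0.0338, array([ 0.5343, -0.2135]), np.float64(0.0269)) 
teal (array([ 0.5463, -0.1392]), 0.0254, array([ 0.5432, -0.1431]), np.float64(0.0213))
corners [[0.4629, -0.0926], [0.6968, -0.1173], [0.6816, -0.2643], [0.4481, -0.2383]]
knob [[ 0.536  -0.0965  0.074 ]] hinge [[ 0.6617 -0.1882  0.046 ]]
[ 0.53603091 -0.09648376  0.0738479 ] [ 0.66140105 -0.18802199  0.04676593] [ 0.47107671 -0.14611458  0.03521996] [ 0.4669599  -0.18601131  0.04604602]
catch [[ 0.4711 -0.1461  0.035 ]]
```

```bash
cat > tr.py <<'E'
import numpy as np
C=np.array([.5724,-.178]); th=np.radians(-6.2); X=np.array([np.cos(th),np.sin(th)]); Y=np.array([-X[1],X[0]])
pk={"white":C-.03*X-.036*Y,"blue":C+.03*X-.036*Y,"teal":C-.03*X+.036*Y}
H=np.array([.6617,-.1882])
def knob(q):
    a=np.pi+th-q; return H+.155*np.array([np.cos(a),np.sin(a)])
E
python3 - <<'E'
from h import *; import tr
go(.536,-.0965,.10); go(.536,-.0965,.048)
print(tr.pk)
E
```

```text
t 2.15 tcp [ 0.5224 -0.2074  0.2371] F [ 0.1 -0.2 -0.1] w 0.0515 q [-0.38  0.38  0.22  1.43  0.    1.02]
lin [-0.524  0.691  0.173] len mm 176.9 cur jaw deg 9.8
t 2.15 tcp [ 0.5224 -0.2074  0.2371] F [ 0.1 -0.2 -0.1] w 0.0515 q [-0.38  0.38  0.22  1.43  0.    1.02]
lin [-0.52   0.951  0.178] len mm 219.7 cur jaw deg 9.8
{'white': array([ 0.53868749, -0.21054945]), 'blue': array([ 0.59833655, -0.21702942]), 'teal': array([ 0.54646345, -0.13897058])}
```

Call:
{"name": "move_arm", "arguments": {
  "increments": [
    {"grip": 0.4,"linear": [-0.131,0.17,0.043],"twist": 0},
    {"grip": 0.4,"linear": [-0.131,0.17,0.043],"twist": 0},
    {"grip": 0.4,"linear": [-0.131,0.17,0.043],"twist": 0},
    {"grip": 0.4,"linear": [-0.131,0.17,0.043],"twist": 0},
    {"grip": 0.4,"linear": [0,0,0],"twist": 0}
  ]
}}

```text
clock: 2.65
eef_pos: [0.5371, -0.0955, 0.0975]
tool_rot: [0.538, -0.467, 0.453, -0.536]
ft_force: [-1.3, -0.3, 0.0]
grip_width: 0.0511
```

Run:
```python
from h import *
go(.536,-.0965,.048)
```

```text
t 2.65 tcp [ 0.5371 -0.0955  0.0975] F [-1.3 -0.3  0. ] w 0.0511 q [-0.18  0.44 -0.08  1.08  0.01  1.24]
lin [ 0.007  0.248 -0.002] len mm 49.6 cur jaw deg 8.8
```

Call:
{"name": "move_arm", "arguments": {
  "increments": [
    {"grip": 0.4,"linear": [0.003,0.12,-0.003],"twist": 0},
    {"grip": 0.4,"linear": [0.003,0.12,-0.003],"twist": 0},
    {"grip": 1,"linear": [0,0,0],"twist": 0},
    {"grip": 1,"linear": [0,0,0],"twist": 0},
    {"grip": 1,"linear": [0,0,0],"twist": 0}
  ]
}}

```text
clock: 3.15
eef_pos: [0.5364, -0.0971, 0.0504]
tool_rot: [0.537, -0.469, 0.455, -0.534]
ft_force: [0.9, 0.8, -10.6]
grip_width: 0.0142
```

Run:
```python
from h import *; import tr
o,M=obs(); print(M.round(3))
for q in np.arange(.52,1.66,.1):
    d=tr.knob(q+.1)-tr.knob(q); print(round(q+.1,2),np.round(M.T@np.r_[d,0]/.2,3),tr.knob(q+.1).round(3))
```

```text
t 3.15 tcp [ 0.5364 -0.0971  0.0504] F [  0.9   0.8 -10.6] w 0.0142 q [-0.18  0.49 -0.14  0.97  0.01  1.24]
[[ 0.146 -0.017  0.989]
 [-0.989  0.009  0.146]
 [-0.012 -1.    -0.016]]
0.62 [-0.053 -0.     0.057] [ 0.546 -0.085]
0.72 [-0.047 -0.     0.062] [ 0.557 -0.074]
0.82 [-0.04  -0.001  0.066] [ 0.569 -0.064]
0.92 [-0.033 -0.001  0.07 ] [ 0.582 -0.055]
1.02 [-0.026 -0.001  0.073] [ 0.595 -0.048]
1.12 [-0.019 -0.001  0.075] [ 0.61  -0.042]
1.22 [-0.011 -0.001  0.077] [ 0.624 -0.038]
1.32 [-0.004 -0.001  0.077] [ 0.64  -0.035]
1.42 [ 0.004 -0.001  0.077] [ 0.655 -0.033]
1.52 [ 0.012 -0.001  0.077] [ 0.671 -0.033]
1.62 [ 0.019 -0.001  0.075] [ 0.686 -0.035]
1.72 [ 0.027 -0.001  0.073] [ 0.701 -0.038]
```

Call:
{"name": "move_arm", "arguments": {
  "increments": [
    {"grip": 1,"linear": [-0.053,0,0.057],"twist": 0},
    {"grip": 1,"linear": [-0.047,0,0.062],"twist": 0},
    {"grip": 1,"linear": [-0.04,0,0.066],"twist": 0},
    {"grip": 1,"linear": [-0.033,0,0.07],"twist": 0},
    {"grip": 1,"linear": [-0.026,0,0.073],"twist": 0}
  ]
}}

```text
clock: 3.65
eef_pos: [0.5954, -0.0445, 0.0503]
tool_rot: [0.536, -0.473, 0.455, -0.531]
ft_force: [-0.7, -5.2, -5.6]
grip_width: 0.0141
```

Run:
```python
from h import *; import tr
o,M=obs(); p=o["eef_pos"][:2]
d=p-tr.H; q=np.pi+tr.th-np.arctan2(d[1],d[0]); print("q",q,"r",np.linalg.norm(d))
prev=np.array(p)
for t in np.linspace(q,1.68,7)[1:]:
    k=tr.knob(t); print(np.round(M.T@np.r_[k-prev,0]/.2,3)); prev=k
```

```text
t 3.65 tcp [ 0.5954 -0.0445  0.0503] F [-0.7 -5.2 -5.6] w 0.0141 q [-0.08  0.58  0.03  1.04  0.01  1.35]
q 1.0302443281580125 r 0.1582207337812169
[-0.004 -0.002  0.086]
[-0.011 -0.002  0.083]
[-0.002 -0.002  0.084]
[ 0.007 -0.002  0.084]
[ 0.016 -0.002  0.082]
[ 0.025 -0.002  0.08 ]
```

Call:
{"name": "move_arm", "arguments": {
  "increments": [
    {"grip": 1,"linear": [-0.009,0,0.086],"twist": 0},
    {"grip": 1,"linear": [-0.009,0,0.086],"twist": 0},
    {"grip": 1,"linear": [-0.003,0,0.086],"twist": 0},
    {"grip": 1,"linear": [0.006,0,0.084],"twist": 0},
    {"grip": 1,"linear": [0.014,0,0.084],"twist": 0}
  ]
}}

```text
clock: 4.15
eef_pos: [0.6855, -0.0273, 0.0502]
tool_rot: [0.538, -0.471, 0.456, -0.53]
ft_force: [-4.9, -8.4, -1.7]
grip_width: 0.014
```

Call:
{"name": "move_arm", "arguments": {
  "increments": [
    {"grip": 1,"linear": [0.02,0,0.075],"twist": 0},
    {"grip": 1,"linear": [0,0,0],"twist": 0},
    {"grip": 0.45,"linear": [0,0,0],"twist": 0},
    {"grip": 0.45,"linear": [0,0,0],"twist": 0},
    {"grip": 0.45,"linear": [0,0,0],"twist": 0}
  ]
}}

```text
clock: 4.65
eef_pos: [0.7083, -0.0278, 0.0527]
tool_rot: [0.538, -0.468, 0.459, -0.53]
ft_force: [-0.2, 0.0, 0.2]
grip_width: 0.047
```

Run:
```python
from h import *; import tr
o,M=obs(); p=o["eef_pos"][:2]
d=p-tr.H; q=np.pi+tr.th-np.arctan2(d[1],d[0]); print("q",q,"r",np.linalg.norm(d))
```

```text
t 4.65 tcp [ 0.7083 -0.0278  0.0527] F [-0.2  0.   0.2] w 0.047 q [-0.04  0.78  0.41  1.22 -0.    1.39]
q 1.74535988616825 r 0.16704195403875224
```

Call:
{"name": "move_arm", "arguments": {
  "increments": [
    {"grip": 0.45,"linear": [0,-0.2,0],"twist": 0},
    {"grip": 0.45,"linear": [0,-0.2,0],"twist": 0},
    {"grip": 0.45,"linear": [-0.1,-0.15,-0.15],"twist": 0},
    {"grip": 0.45,"linear": [-0.13,-0.15,-0.15],"twist": 0},
    {"grip": 0.45,"linear": [-0.13,-0.15,-0.15],"twist": 0}
  ]
}}

```text
clock: 5.15
eef_pos: [0.6108, 0.0329, 0.2236]
tool_rot: [0.538, -0.47, 0.458, -0.529]
ft_force: [0.4, 0.6, 0.8]
grip_width: 0.0469
```

Run:
```python
from h import *
go(.53,.15,.25,7.4)
```

```text
t 5.15 tcp [0.6108 0.0329 0.2236] F [0.4 0.6 0.8] w 0.0469 q [0.05 0.49 0.35 1.45 0.   1.48]
lin [-0.637 -0.122 -0.321] len mm 144.7 cur jaw deg 8.0
turn deg world -0.6 twist total 0.005 q6 1.48
```

Call:
{"name": "move_arm", "arguments": {
  "increments": [
    {"grip": 0.45,"linear": [-0.21,-0.04,-0.107],"twist": 0},
    {"grip": 0.45,"linear": [-0.21,-0.04,-0.107],"twist": 0},
    {"grip": 0.45,"linear": [-0.21,-0.04,-0.107],"twist": 0},
    {"grip": 0.45,"linear": [0,0,0],"twist": 0},
    {"grip": 0.45,"linear": [0,0,0],"twist": 0}
  ]
}}

```text
clock: 5.65
eef_pos: [0.5258, 0.1581, 0.2638]
tool_rot: [-0.533, 0.464, -0.46, 0.538]
ft_force: [-0.0, -0.2, -0.6]
grip_width: 0.0473
```

Run:
```python
from h import *; import tr
obs()
c=cam("wrist"); np.savez("w2.npz",*c); cv2.imwrite("pics/w2.png",c[0])
```

```text
t 5.65 tcp [0.5258 0.1581 0.2638] F [-0.  -0.2 -0.6] w 0.0473 q [0.29 0.33 0.21 1.45 0.01 1.71]
```

View pics/w2.png

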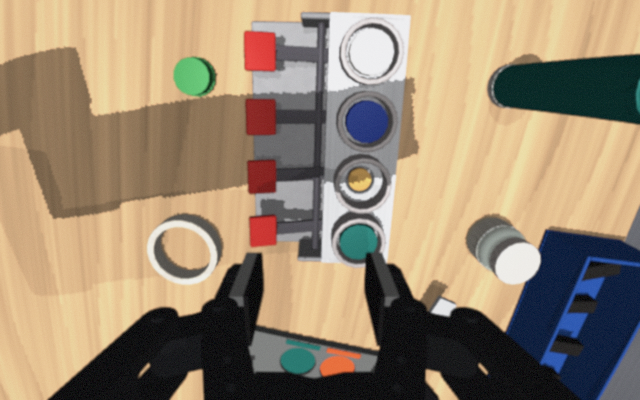

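Wrist view over the stand: pads are at (260,51), (261,116), (262,176) and (262,230). Pucks are white (371,51), blue (366,120) and teal (358,242). The ring at (361,180) is empty.

Run:
```python
from h import *
z=np.load("w2.npz"); c=[z[f"arr_{i}"] for i in range(5)]
h=cv2.cvtColor(c[0],cv2.COLOR_BGR2HSV); H,S,V=[h[...,i].astype(int) for i in range(3)]
def comp(m,box):
    x0,y0,x1,y1=box; mm=np.zeros_like(m,np.uint8); mm[y0:y1,x0:x1]=m[y0:y1,x0:x1]
    n,l,s,_=cv2.connectedComponentsWithStats(mm); i=1+np.argmax(s[1:,4])
    return cv2.findContours((l==i).astype(np.uint8),cv2.RETR_EXTERNAL,cv2.CHAIN_APPROX_NONE)[0][0].reshape(-1,2)
red=((H<6)|(H>174))&(S>150)
pads=[]
for y0,y1 in((210,250),(155,198),(95,140),(25,75)):
    p=onz(comp(red,(235,y0,285,y1)),.059,c)[:,:2].astype(np.float32); r=cv2.minAreaRect(p); pads.append(r[0]); print("pad",np.round(r[0],4),np.round(r[1],4))
pu={}
for k,m,b in(("teal",(H>75)&(H<95)&(S>100),(330,215,390,265)),("blue",(H>105)&(H<130)&(S>100),(335,90,395,150)),("white",(S<40)&(V>215),(346,26,396,78))):
    p=onz(comp(m,b),.080,c)[:,:2].astype(np.float32); r=cv2.minEnclosingCircle(p); pu[k]=np.array(r[0]); print(k,np.round(r[0],4),round(r[1],4))
e=pu["blue"]-pu["teal"]; print("teal-blue",np.linalg.norm(e),np.degrees(np.arctan2(e[1],e[0])))
P=np.array(pads); e=P[3]-P[0]; print("pads",np.linalg.norm(e),np.degrees(np.arctan2(e[1],e[0])), "pad->ring",pu["teal"]-P[0],pu["blue"]-P[2])
go(*P[3],.09)
```

```text
pad [0.4807 0.0812] [0.0291 0.038 ]
pad [0.4732 0.1427] [0.0291 0.0345]
pad [0.4659 0.2031] [0.0291 0.0344]
pad [0.4586 0.2647] [0.0292 0.0347]
teal [0.5828 0.0927] 0.0204
blue [0.5678 0.2154] 0.0201
white [0.5591 0.2757] 0.0214
teal-blue 0.12369031176377118 96.99572416355304
pads 0.1848858500573683 96.87866228181882 pad->ring [0.10210365 0.01149689] [0.10189998 0.01237781]
t 5.7 tcp [0.526  0.158  0.2639] F [ 0.3 -0.3  0.7] w 0.047 q [0.29 0.33 0.21 1.45 0.01 1.71]
lin [-0.568  0.875 -0.258] len mm 214.9 cur jaw deg 8.4
```

Call:
{"name": "move_arm", "arguments": {
  "increments": [
    {"grip": 1,"linear": [-0.114,0.175,-0.052],"twist": 0},
    {"grip": 1,"linear": [-0.114,0.175,-0.052],"twist": 0},
    {"grip": 1,"linear": [-0.114,0.175,-0.052],"twist": 0},
    {"grip": 1,"linear": [-0.114,0.175,-0.052],"twist": 0},
    {"grip": 1,"linear": [-0.114,0.175,-0.052],"twist": 0}
  ]
}}

```text
clock: 6.2
eef_pos: [0.4696, 0.2637, 0.0903]
tool_rot: [-0.523, 0.465, -0.468, 0.54]
ft_force: [0.6, -0.6, 0.7]
grip_width: -0.0004
```

Run:
```python
from h import *
go(.4586,.2647,.065,6.9)
```

```text
t 6.2 tcp [0.4696 0.2637 0.0903] F [ 0.6 -0.6  0.7] w -0.0004 q [ 0.51  0.4  -0.16  0.99  0.    1.95]
lin [-0.011  0.125 -0.056] len mm 27.6 cur jaw deg 7.4
turn deg world -0.5 twist total 0.005 q6 1.95
```

Call:
{"name": "move_arm", "arguments": {
  "increments": [
    {"grip": 1,"linear": [-0.011,0.12,-0.055],"twist": 0.005},
    {"grip": 1,"linear": [0,0,0],"twist": 0},
    {"grip": 1,"linear": [0,0.06,0],"twist": 0},
    {"grip": 1,"linear": [0,0.06,0],"twist": 0},
    {"grip": 1,"linear": [0,0.06,0],"twist": 0}
  ]
}}

```text
clock: 6.7
eef_pos: [0.4585, 0.2643, 0.0283]
tool_rot: [-0.521, 0.471, -0.468, 0.535]
ft_force: [-8.3, 0.6, 10.6]
grip_width: 0.0002
```

Call:
{"name": "move_arm", "arguments": {
  "increments": [
    {"grip": 1,"linear": [0,0.02,0],"twist": 0},
    {"grip": 1,"linear": [0,0.015,0],"twist": 0},
    {"grip": 1,"linear": [0,0.01,0],"twist": 0},
    {"grip": 1,"linear": [0,0.005,0],"twist": 0},
    {"grip": 1,"linear": [0,0,0],"twist": 0}
  ]
}}

```text
clock: 7.2
eef_pos: [0.4616, 0.2635, 0.0294]
tool_rot: [-0.518, 0.476, -0.467, 0.536]
ft_force: [1.0, -0.2, 0.2]
grip_width: -0.0001
```

Call:
{"name": "move_arm", "arguments": {
  "increments": [
    {"grip": 1,"linear": [0,0.03,-0.008],"twist": 0},
    {"grip": 1,"linear": [0,0.05,0],"twist": 0},
    {"grip": 1,"linear": [0,0.05,0],"twist": 0},
    {"grip": 1,"linear": [0,0.05,0],"twist": 0},
    {"grip": 1,"linear": [0,0.05,0],"twist": 0}
  ]
}}

```text
clock: 7.7
eef_pos: [0.4636, 0.2641, 0.0266]
tool_rot: [-0.509, 0.477, -0.469, 0.541]
ft_force: [-27.5, -13.2, 71.6]
grip_width: -0.0001
```

Run:
```python
from h import *
o,M=obs(); print(M.round(3))
```

```text
t 7.7 tcp [0.4636 0.2641 0.0266] F [-27.5 -13.2  71.6] w -0.0001 q [ 0.5   0.46 -0.26  0.81  0.03  1.97]
[[ 0.105  0.021  0.994]
 [-0.994  0.041  0.104]
 [-0.039 -0.999  0.025]]
```

Call:
{"name": "move_arm", "arguments": {
  "increments": [
    {"grip": 1,"linear": [0,-0.04,0],"twist": 0},
    {"grip": 1,"linear": [0,-0.15,0],"twist": 0},
    {"grip": 0.3,"linear": [0,-0.2,0],"twist": 0},
    {"grip": 0.35,"linear": [0,-0.2,0.0],"twist": 0},
    {"grip": 0.35,"linear": [0,0,0],"twist": 0}
  ]
}}

```text
clock: 8.2
eef_pos: [0.4665, 0.2572, 0.157]
tool_rot: [-0.504, 0.476, -0.473, 0.544]
ft_force: [0.6, 1.4, -0.2]
grip_width: 0.0432
```

Run:
```python
from h import *
o,M=obs(); print(M.round(3))
c=cam("wrist"); np.savez("w3.npz",*c)
d=cam("side"); P=cloud(d); Q=cloud(c)
for R_,C in(("side",P),("wrist",Q)):
  for k,(x,y) in dict(r1=(.5828,.0927),r3=(.5678,.2154),r4=(.5605,.277),p4=(.4586,.2647)).items():
    m=(np.hypot(C[...,0]-x,C[...,1]-y)<.012); z=C[...,2][m]; print(R_,k,m.sum(),np.round(np.median(z),4) if m.any() else None)
go(.5605,.277,.15,6.9)
```

```text
t 8.2 tcp [0.4665 0.2572 0.157 ] F [ 0.6  1.4 -0.2] w 0.0432 q [ 0.49  0.31 -0.1   1.11  0.02  1.96]
[[ 0.1    0.035  0.994]
 [-0.994  0.046  0.098]
 [-0.042 -0.998  0.04 ]]
side r1 65 0.0796
side r3 79 0.0795
side r4 105 0.1028
side p4 475 0.594
wrist r1 74 0.0805
wrist r3 693 0.0806
wrist r4 1075 0.1041
wrist p4 3136 0.235
t 8.3 tcp [0.4637 0.2559 0.1521] F [-0.9  0.2 -0.8] w 0.0553 q [ 0.49  0.31 -0.11  1.1   0.02  1.96]
lin [-0.056  0.028  0.491] len mm 99.1 cur jaw deg 5.7
turn deg world 1.2 twist total -0.011 q6 1.96
```

```bash
cat >> h.py <<'E'
def topc(c,x,y,z,rad=.03,tol=.004):
    """centre of flat round top at height z near x,y by cloud mask contour"""
    C=cloud(c); m=((np.hypot(C[...,0]-x,C[...,1]-y)<rad)&(abs(C[...,2]-z)<tol)).astype(np.uint8)
    n,l,s,_=cv2.connectedComponentsWithStats(m); i=1+np.argmax(s[1:,4])
    cs=cv2.findContours((l==i).astype(np.uint8),cv2.RETR_EXTERNAL,cv2.CHAIN_APPROX_NONE)[0]; cs=max(cs,key=len).reshape(-1,2)
    p=onz(cs,z,c)[:,:2].astype(np.float32); r=cv2.minEnclosingCircle(p); return np.round(r[0],4),round(r[1],4),np.round(p.mean(0),4)
E
python3 - <<'E'
from h import *
z=np.load("w3.npz"); c=[z[f"arr_{i}"] for i in range(5)]
print(topc(c,.5605,.277,.1035)); print(topc(c,.5678,.2154,.080))
go(.5605,.277,.12,6.9)
E
```

```text
(array([0.5596, 0.2779]), 0.0211, array([0.559 , 0.2777], dtype=float32))
(array([0.5673, 0.2162]), 0.03, array([0.5676, 0.2204], dtype=float32))
t 8.3 tcp [0.4637 0.2559 0.1521] F [-0.9  0.2 -0.8] w 0.0553 q [ 0.49  0.31 -0.11  1.1   0.02  1.96]
lin [-0.05   0.178  0.487] len mm 104.1 cur jaw deg 5.7
turn deg world 1.2 twist total -0.011 q6 1.96
```

Call:
{"name": "move_arm", "arguments": {
  "increments": [
    {"grip": 0.35,"linear": [-0.018,0.03,0.16],"twist": -0.01},
    {"grip": 0.35,"linear": [-0.018,0.03,0.16],"twist": 0},
    {"grip": 0.35,"linear": [-0.018,0.03,0.16],"twist": 0},
    {"grip": 0.35,"linear": [0,0,0],"twist": 0},
    {"grip": 0.35,"linear": [0,0,0],"twist": 0}
  ]
}}

```text
clock: 8.8
eef_pos: [0.5578, 0.2746, 0.1264]
tool_rot: [-0.516, 0.474, -0.465, 0.541]
ft_force: [0.3, -0.7, -0.6]
grip_width: 0.0559
```

Run:
```python
from h import *
go(.560,.277,.088,6.9)
o,M=obs(); print(M.round(3)[:,1])
```

```text
t 8.8 tcp [0.5578 0.2746 0.1264] F [ 0.3 -0.7 -0.6] w 0.0559 q [0.45 0.52 0.14 1.16 0.02 1.9 ]
lin [-0.005  0.193  0.009] len mm 38.6 cur jaw deg 6.7
turn deg world 0.2 twist total -0.001 q6 1.9
t 8.8 tcp [0.5578 0.2746 0.1264] F [ 0.3 -0.7 -0.6] w 0.0559 q [0.45 0.52 0.14 1.16 0.02 1.9 ]
[ 0.014  0.034 -0.999]
```

Call:
{"name": "move_arm", "arguments": {
  "increments": [
    {"grip": 0.35,"linear": [-0.003,0.096,0.005],"twist": 0},
    {"grip": 0.35,"linear": [-0.003,0.09,0.005],"twist": 0},
    {"grip": 0.35,"linear": [0,0,0],"twist": 0},
    {"grip": 0.35,"linear": [0,0,0],"twist": 0},
    {"grip": 0.35,"linear": [0,0,0],"twist": 0}
  ]
}}

```text
clock: 9.3
eef_pos: [0.5556, 0.2748, 0.0852]
tool_rot: [-0.519, 0.475, -0.464, 0.538]
ft_force: [0.4, 0.1, -0.3]
grip_width: 0.0554
```

Run:
```python
from h import *
go(.560,.277,.087,6.9)
```

```text
t 9.3 tcp [0.5556 0.2748 0.0852] F [ 0.4  0.1 -0.3] w 0.0554 q [0.45 0.55 0.08 1.08 0.02 1.9 ]
lin [-0.008 -0.009  0.023] len mm 5.3 cur jaw deg 6.7
turn deg world 0.2 twist total -0.001 q6 1.9
```

Call:
{"name": "move_arm", "arguments": {
  "increments": [
    {"grip": 0.35,"linear": [-0.009,-0.01,0.025],"twist": 0},
    {"grip": 1,"linear": [0,0,0],"twist": 0},
    {"grip": 1,"linear": [0,0,0],"twist": 0},
    {"grip": 1,"linear": [0,0,0],"twist": 0},
    {"grip": 1,"linear": [0,0,0],"twist": 0}
  ]
}}

```text
clock: 9.8
eef_pos: [0.5621, 0.2781, 0.0912]
tool_rot: [-0.517, 0.474, -0.465, 0.54]
ft_force: [0.0, 0.2, -0.2]
grip_width: 0.0377
```

Call:
{"name": "move_arm", "arguments": {
  "increments": [
    {"grip": 1,"linear": [0,-0.05,0],"twist": 0},
    {"grip": 1,"linear": [0,-0.1,0],"twist": 0},
    {"grip": 1,"linear": [0,-0.2,0],"twist": 0},
    {"grip": 1,"linear": [0,0,0],"twist": 0},
    {"grip": 1,"linear": [0,0,0],"twist": 0}
  ]
}}

```text
clock: 10.3
eef_pos: [0.5603, 0.2752, 0.1642]
tool_rot: [-0.518, 0.474, -0.465, 0.539]
ft_force: [0.3, 0.3, -1.1]
grip_width: 0.0375
```

Run:
```python
from h import *; import tr
o,M=obs(); print(M.round(3)[:,1])
c=cam("wrist"); cv2.imwrite("pics/w4.png",c[0])
go(*tr.pk["white"],.12,-6.2)
```

```text
t 10.3 tcp [0.5603 0.2752 0.1642] F [ 0.3  0.3 -1.1] w 0.0375 q [0.44 0.5  0.21 1.26 0.02 1.9 ]
[ 0.009  0.031 -0.999]
t 10.35 tcp [0.5611 0.2756 0.1651] F [-0.4  1.1  0.1] w 0.0374 q [0.44 0.5  0.22 1.26 0.02 1.9 ]
lin [ 2.406  0.146 -0.4  ] len mm 488.8 cur jaw deg 6.7
turn deg world -12.9 twist total 0.113 q6 1.9
```

View pics/w4.png

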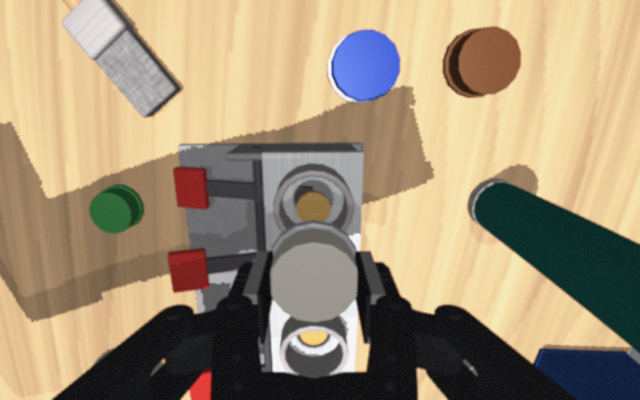

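White is held squarely at (315,270), with the opening at 37.5 mm. I carry it to the tray.

Call:
{"name": "move_arm", "arguments": {
  "increments": [
    {"grip": 1,"linear": [0.2,0,-0.035],"twist": 0},
    {"grip": 1,"linear": [0.22,0,-0.035],"twist": 0},
    {"grip": 1,"linear": [0.22,0,-0.035],"twist": 0},
    {"grip": 1,"linear": [0.22,0,-0.035],"twist": 0},
    {"grip": 1,"linear": [0.22,0,-0.035],"twist": 0}
  ]
}}

```text
clock: 10.85
eef_pos: [0.551, 0.0571, 0.1541]
tool_rot: [-0.521, 0.472, -0.461, 0.543]
ft_force: [0.7, -0.9, -0.9]
grip_width: 0.0377
```

Call:
{"name": "move_arm", "arguments": {
  "increments": [
    {"grip": 1,"linear": [0.22,0,-0.035],"twist": 0},
    {"grip": 1,"linear": [0.22,0,-0.035],"twist": 0},
    {"grip": 1,"linear": [0.22,0,-0.035],"twist": 0},
    {"grip": 1,"linear": [0.22,0,-0.035],"twist": 0},
    {"grip": 1,"linear": [0.22,0,-0.035],"twist": 0}
  ]
}}

```text
clock: 11.35
eef_pos: [0.5408, -0.1737, 0.1425]
tool_rot: [-0.522, 0.473, -0.458, 0.542]
ft_force: [1.2, 0.2, -1.6]
grip_width: 0.0372
```

Run:
```python
from h import *; import tr
o,M=obs(); print(M.round(3)[:,1])
c=cam("side"); P=cloud(c); cv2.imwrite("pics/s2.png",c[0])
m=(P[...,2]>.05)&(P[...,2]<.078)&(abs(P[...,0]-.69)<.06)&(abs(P[...,1]+.03)<.05); print("knob",m.sum(),np.median(P[m],0) if m.any() else "")
go(*tr.pk["white"],.04)
```

```text
t 11.35 tcp [ 0.5408 -0.1737  0.1425] F [ 1.2  0.2 -1.6] w 0.0372 q [-0.33  0.43  0.04  1.19  0.03  1.11]
[ 0.003  0.035 -0.999]
knob 52 [ 0.70308596 -0.03495935  0.06797671]
t 11.4 tcp [ 0.5403 -0.1812  0.142 ] F [ 1.  -3.4 -0.5] w 0.0374 q [-0.34  0.43  0.04  1.19  0.03  1.11]
lin [ 0.159  0.506 -0.029] len mm 106.2 cur jaw deg 7.1
```

Call:
{"name": "move_arm", "arguments": {
  "increments": [
    {"grip": 1,"linear": [0.07,0.1,-0.014],"twist": 0},
    {"grip": 1,"linear": [0.07,0.2,-0.014],"twist": 0},
    {"grip": 1,"linear": [0.02,0.2,0],"twist": 0},
    {"grip": 1,"linear": [0,0,0],"twist": 0},
    {"grip": 1,"linear": [0,0,0],"twist": 0}
  ]
}}

```text
clock: 11.9
eef_pos: [0.5376, -0.2161, 0.0373]
tool_rot: [-0.52, 0.476, -0.464, 0.536]
ft_force: [0.6, 0.2, 0.3]
grip_width: 0.0375
```

Run:
```python
from h import *; import tr
go(*tr.pk["white"],.02)
```

```text
t 11.9 tcp [ 0.5376 -0.2161  0.0373] F [0.6 0.2 0.3] w 0.0375 q [-0.4   0.55 -0.06  0.97  0.03  1.06]
lin [-0.024  0.087  0.008] len mm 18.2 cur jaw deg 6.6
```

Call:
{"name": "move_arm", "arguments": {
  "increments": [
    {"grip": 1,"linear": [-0.024,0.04,0.008],"twist": 0},
    {"grip": 1,"linear": [0,0,0],"twist": 0},
    {"grip": 1,"linear": [0,0.04,0],"twist": 0},
    {"grip": 1,"linear": [0,0,0],"twist": 0},
    {"grip": 1,"linear": [0,0,0],"twist": 0}
  ]
}}

```text
clock: 12.4
eef_pos: [0.5432, -0.2092, 0.0266]
tool_rot: [-0.519, 0.472, -0.466, 0.538]
ft_force: [-0.1, 0.0, -1.6]
grip_width: 0.0383
```

Run:
```python
from h import *; import tr
go(*tr.pk["white"],.0175)
```

```text
t 12.4 tcp [ 0.5432 -0.2092  0.0266] F [-0.1  0.  -1.6] w 0.0383 q [-0.38  0.56 -0.08  0.93  0.03  1.07]
lin [ 0.005  0.045 -0.024] len mm 10.2 cur jaw deg 6.8
```

Call:
{"name": "move_arm", "arguments": {
  "increments": [
    {"grip": 1,"linear": [0.005,0.02,-0.024],"twist": 0},
    {"grip": 1,"linear": [0,0,0],"twist": 0},
    {"grip": 1,"linear": [0,0,0],"twist": 0},
    {"grip": 1,"linear": [0,0,0],"twist": 0},
    {"grip": 1,"linear": [0,0,0],"twist": 0}
  ]
}}

```text
clock: 12.9
eef_pos: [0.5386, -0.2112, 0.0232]
tool_rot: [-0.519, 0.472, -0.467, 0.539]
ft_force: [-0.2, -0.0, -0.9]
grip_width: 0.0371
```

Run:
```python
from h import *; import tr
go(*tr.pk["white"],.0175)
```

```text
t 12.9 tcp [ 0.5386 -0.2112  0.0232] F [-0.2 -0.  -0.9] w 0.0371 q [-0.39  0.56 -0.09  0.92  0.03  1.06]
lin [-0.002  0.028  0.001] len mm 5.7 cur jaw deg 6.8
```

Call:
{"name": "move_arm", "arguments": {
  "increments": [
    {"grip": 1,"linear": [0,0.028,0],"twist": 0},
    {"grip": 1,"linear": [0,0,0],"twist": 0},
    {"grip": 0.38,"linear": [0,0,0],"twist": 0},
    {"grip": 0.38,"linear": [0,0,0],"twist": 0},
    {"grip": 0.38,"linear": [0,0,0],"twist": 0}
  ]
}}

```text
clock: 13.4
eef_pos: [0.539, -0.2112, 0.0171]
tool_rot: [-0.519, 0.472, -0.467, 0.539]
ft_force: [0.3, -0.6, 0.3]
grip_width: 0.0527
```

Call:
{"name": "move_arm", "arguments": {
  "increments": [
    {"grip": 0.38,"linear": [0,-0.05,0],"twist": 0},
    {"grip": 0.38,"linear": [0,-0.1,0],"twist": 0},
    {"grip": 0.38,"linear": [0,-0.23,0],"twist": 0},
    {"grip": 0.38,"linear": [0,-0.23,0],"twist": 0},
    {"grip": 0.38,"linear": [0,0,0],"twist": 0}
  ]
}}

```text
clock: 13.9
eef_pos: [0.5366, -0.214, 0.1448]
tool_rot: [-0.519, 0.472, -0.466, 0.538]
ft_force: [0.9, -0.6, -0.3]
grip_width: 0.0531
```

Run:
```python
from h import *; import tr
c=cam("wrist"); cv2.imwrite("pics/w5.png",c[0]); np.savez("w5.npz",*c)
print(topc(c,*tr.pk["white"],.030),tr.pk["white"])
go(.4659,.2031,.10)
```

```text
(array([ 0.5382, -0.2114]), 0.0204, array([ 0.5385, -0.2112], dtype=float32)) [ 0.53868749 -0.21054945]
t 13.95 tcp [ 0.5352 -0.2134  0.142 ] F [ 0.1  0.2 -0.8] w 0.0529 q [-0.39  0.44  0.06  1.19  0.03  1.06]
lin [-2.103  0.265 -0.099] len mm 424.3 cur jaw deg 6.8
```

White sits within 1 mm of its pocket centre, with its top at 30 mm. Next is lever 3.

Call:
{"name": "move_arm", "arguments": {
  "increments": [
    {"grip": 1,"linear": [-0.22,0,-0.01],"twist": 0},
    {"grip": 1,"linear": [-0.235,0,-0.01],"twist": 0},
    {"grip": 1,"linear": [-0.235,0,-0.01],"twist": 0},
    {"grip": 1,"linear": [-0.235,0,-0.01],"twist": 0},
    {"grip": 1,"linear": [-0.235,0,-0.01],"twist": 0}
  ]
}}

```text
clock: 14.45
eef_pos: [0.4966, 0.0165, 0.1453]
tool_rot: [-0.517, 0.477, -0.468, 0.534]
ft_force: [1.4, 0.6, 0.1]
grip_width: -0.0001
```

Call:
{"name": "move_arm", "arguments": {
  "increments": [
    {"grip": 1,"linear": [-0.22,0,-0.01],"twist": 0},
    {"grip": 1,"linear": [-0.235,0,-0.01],"twist": 0},
    {"grip": 1,"linear": [-0.235,0,-0.01],"twist": 0},
    {"grip": 1,"linear": [-0.2,0,-0.01],"twist": 0},
    {"grip": 1,"linear": [0,0,0],"twist": 0}
  ]
}}

```text
clock: 14.95
eef_pos: [0.4627, 0.2036, 0.1463]
tool_rot: [-0.521, 0.477, -0.465, 0.534]
ft_force: [0.3, -1.3, 0.0]
grip_width: -0.0
```

Run:
```python
from h import *
go(.4645,.203,.066,6.9)
```

```text
t 14.95 tcp [0.4627 0.2036 0.1463] F [ 0.3 -1.3  0. ] w -0.0 q [ 0.4   0.3  -0.15  1.12  0.02  1.86]
lin [0.014 0.401 0.007] len mm 80.3 cur jaw deg 6.5
turn deg world 0.4 twist total -0.004 q6 1.86
```

Call:
{"name": "move_arm", "arguments": {
  "increments": [
    {"grip": 1,"linear": [0.007,0.2,0.004],"twist": 0},
    {"grip": 1,"linear": [0.007,0.2,0.004],"twist": 0},
    {"grip": 1,"linear": [0,0.07,0],"twist": 0},
    {"grip": 1,"linear": [0,0.07,0],"twist": 0},
    {"grip": 1,"linear": [0,0.07,0],"twist": 0}
  ]
}}

```text
clock: 15.45
eef_pos: [0.4657, 0.2055, 0.0248]
tool_rot: [-0.519, 0.475, -0.464, 0.537]
ft_force: [-20.0, -10.1, 104.0]
grip_width: -0.0003
```

Call:
{"name": "move_arm", "arguments": {
  "increments": [
    {"grip": 1,"linear": [0,-0.05,0],"twist": 0},
    {"grip": 1,"linear": [0,-0.15,0],"twist": 0},
    {"grip": 0.35,"linear": [0,-0.2,0],"twist": 0},
    {"grip": 0.35,"linear": [0,-0.2,0.0],"twist": 0},
    {"grip": 0.35,"linear": [0,0,0],"twist": 0}
  ]
}}

```text
clock: 15.95
eef_pos: [0.4626, 0.1961, 0.1461]
tool_rot: [-0.521, 0.477, -0.465, 0.533]
ft_force: [0.6, 0.7, -0.1]
grip_width: 0.0432
```

Run:
```python
from h import *
o,M=obs(); print(M.round(3)[:,1])
c=cam("wrist"); Q=cloud(c)
for (x,y) in ((.5828,.0927),(.5678,.2154)):
    m=(np.hypot(Q[...,0]-x,Q[...,1]-y)<.012); print(m.sum(),np.median(Q[...,2][m]))
print(topc(c,.5678,.2154,.1035))
go(.5678,.2154,.125,6.9)
```

```text
t 15.95 tcp [0.4626 0.1961 0.1461] F [ 0.6  0.7 -0.1] w 0.0432 q [ 0.39  0.29 -0.15  1.12  0.02  1.85]
[-0.002  0.025 -1.   ]
0 nan
1183 0.10399860683933773
(array([0.5669, 0.2156]), 0.0212, array([0.5663, 0.2165], dtype=float32))
t 16.0 tcp [0.461  0.1954 0.1435] F [-0.5 -0.3 -1.2] w 0.0508 q [ 0.39  0.3  -0.16  1.11  0.02  1.85]
lin [-0.037  0.091  0.542] len mm 110.2 cur jaw deg 6.4
turn deg world 0.5 twist total -0.004 q6 1.85
  return _methods._mean(a, axis=axis, dtype=dtype,
  ret = ret.dtype.type(ret / rcount)
```

Blue is raised, with its top at 104 mm.

Call:
{"name": "move_arm", "arguments": {
  "increments": [
    {"grip": 0.35,"linear": [-0.012,0,0.18],"twist": 0},
    {"grip": 0.35,"linear": [-0.012,0,0.18],"twist": 0},
    {"grip": 0.35,"linear": [-0.012,0.03,0.18],"twist": 0},
    {"grip": 0.35,"linear": [0,0,0],"twist": 0},
    {"grip": 0.35,"linear": [0,0,0],"twist": 0}
  ]
}}

```text
clock: 16.5
eef_pos: [0.5633, 0.2089, 0.1259]
tool_rot: [0.528, -0.482, 0.462, -0.525]
ft_force: [0.2, 0.1, -1.2]
grip_width: 0.0555
```

Run:
```python
from h import *
go(.5674,.2155,.091,6.9)
```

```text
t 16.5 tcp [0.5633 0.2089 0.1259] F [ 0.2  0.1 -1.2] w 0.0555 q [0.34 0.51 0.13 1.2  0.02 1.81]
lin [-0.028  0.175  0.028] len mm 35.8 cur jaw deg 6.3
turn deg world 0.6 twist total -0.005 q6 1.81
```

Call:
{"name": "move_arm", "arguments": {
  "increments": [
    {"grip": 0.35,"linear": [-0.028,0.04,0.028],"twist": 0},
    {"grip": 0.35,"linear": [0,0.06,0],"twist": 0},
    {"grip": 0.35,"linear": [0,0.06,0],"twist": 0},
    {"grip": 0.35,"linear": [0,0,0],"twist": 0},
    {"grip": 0.35,"linear": [0,0,0],"twist": 0}
  ]
}}

```text
clock: 17.0
eef_pos: [0.5624, 0.2143, 0.0886]
tool_rot: [0.531, -0.483, 0.461, -0.522]
ft_force: [0.7, 0.1, -0.3]
grip_width: 0.0552
```

Run:
```python
from h import *
go(.5674,.2155,.089,6.9)
```

```text
t 17.0 tcp [0.5624 0.2143 0.0886] F [ 0.7  0.1 -0.3] w 0.0552 q [0.35 0.55 0.09 1.13 0.02 1.81]
lin [-0.003 -0.003  0.025] len mm 5.1 cur jaw deg 6.3
turn deg world 0.6 twist total -0.005 q6 1.81
```

Call:
{"name": "move_arm", "arguments": {
  "increments": [
    {"grip": 0.35,"linear": [-0.003,0,0.025],"twist": 0},
    {"grip": 1,"linear": [0,0,0],"twist": 0},
    {"grip": 1,"linear": [0,0,0],"twist": 0},
    {"grip": 1,"linear": [0,0,0],"twist": 0},
    {"grip": 1,"linear": [0,0,0],"twist": 0}
  ]
}}

```text
clock: 17.5
eef_pos: [0.5684, 0.2159, 0.0903]
tool_rot: [0.53, -0.482, 0.461, -0.523]
ft_force: [0.8, 0.3, -0.7]
grip_width: 0.0373
```

Call:
{"name": "move_arm", "arguments": {
  "increments": [
    {"grip": 1,"linear": [0,-0.05,0],"twist": 0},
    {"grip": 1,"linear": [0,-0.1,0],"twist": 0},
    {"grip": 1,"linear": [0,-0.2,0],"twist": 0},
    {"grip": 1,"linear": [0,0,0],"twist": 0},
    {"grip": 1,"linear": [0,0,0],"twist": 0}
  ]
}}

```text
clock: 18.0
eef_pos: [0.5698, 0.2146, 0.1639]
tool_rot: [0.53, -0.483, 0.461, -0.523]
ft_force: [-0.7, -0.7, -1.5]
grip_width: 0.0376
```

Run:
```python
from h import *; import tr
o,M=obs(); print(M.round(3)[:,1])
c=cam("side"); h=cv2.cvtColor(c[0],cv2.COLOR_BGR2HSV); P=cloud(c)
m=(h[...,0]>105)&(h[...,0]<130)&(h[...,1]>120)&(np.hypot(P[...,0]-.567,P[...,1]-.2155)<.05); print("blue px",m.sum(),np.median(P[m],0) if m.any() else "")
go(*tr.pk["blue"],.15,-38)
```

```text
t 18.0 tcp [0.5698 0.2146 0.1639] F [-0.7 -0.7 -1.5] w 0.0376 q [0.35 0.51 0.22 1.31 0.02 1.81]
[-0.031  0.013 -0.999]
blue px 333 [0.56917831 0.21982585 0.1771958 ]
t 18.05 tcp [0.5706 0.2148 0.1647] F [ 1.   0.4 -0.9] w 0.0376 q [0.35 0.51 0.23 1.31 0.02 1.81]
lin [ 2.162  0.041 -0.097] len mm 433.0 cur jaw deg 6.3
turn deg world -44.3 twist total 0.387 q6 1.81
```

Call:
{"name": "move_arm", "arguments": {
  "increments": [
    {"grip": 1,"linear": [0.21,0,-0.008],"twist": 0},
    {"grip": 1,"linear": [0.22,0,-0.008],"twist": 0},
    {"grip": 1,"linear": [0.22,0,-0.008],"twist": 0},
    {"grip": 1,"linear": [0.22,0,-0.008],"twist": 0},
    {"grip": 1,"linear": [0.22,0,-0.008],"twist": 0}
  ]
}}

```text
clock: 18.55
eef_pos: [0.5861, -0.002, 0.1579]
tool_rot: [0.533, -0.48, 0.456, -0.526]
ft_force: [0.5, -0.1, -1.6]
grip_width: 0.0376
```

Call:
{"name": "move_arm", "arguments": {
  "increments": [
    {"grip": 1,"linear": [0.22,0,-0.008],"twist": 0},
    {"grip": 1,"linear": [0.22,0,-0.008],"twist": 0},
    {"grip": 1,"linear": [0.22,0,-0.008],"twist": 0},
    {"grip": 1,"linear": [0.2,0,-0.008],"twist": 0},
    {"grip": 1,"linear": [0,0,0],"twist": 0.065}
  ]
}}

```text
clock: 19.05
eef_pos: [0.5976, -0.186, 0.1498]
tool_rot: [-0.502, 0.517, -0.491, 0.49]
ft_force: [-0.2, 0.2, -1.3]
grip_width: 0.0375
```

Call:
{"name": "move_arm", "arguments": {
  "increments": [
    {"grip": 1,"linear": [0,0,0],"twist": 0.065},
    {"grip": 1,"linear": [0,0,0],"twist": 0.065},
    {"grip": 1,"linear": [0,0,0],"twist": 0.065},
    {"grip": 1,"linear": [0,0,0],"twist": 0.065},
    {"grip": 1,"linear": [0,0,0],"twist": 0.065}
  ]
}}

```text
clock: 19.55
eef_pos: [0.5939, -0.1891, 0.1436]
tool_rot: [-0.311, 0.654, -0.628, 0.286]
ft_force: [-0.3, -0.2, -1.9]
grip_width: 0.0376
```

Run:
```python
from h import *; import tr
o,M=obs(); print(M.round(3)[:,1])
go(*tr.pk["blue"],.04,-38)
```

```text
t 19.55 tcp [ 0.5939 -0.1891  0.1436] F [-0.3 -0.2 -1.9] w 0.0376 q [-0.31  0.57  0.28  1.32  0.    1.96]
[-0.048  0.019 -0.999]
t 19.55 tcp [ 0.5939 -0.1891  0.1436] F [-0.3 -0.2 -1.9] w 0.0376 q [-0.31  0.57  0.28  1.32  0.    1.96]
lin [0.084 0.514 0.132] len mm 107.4 cur jaw deg -40.1
turn deg world 2.1 twist total -0.019 q6 1.96
```

Call:
{"name": "move_arm", "arguments": {
  "increments": [
    {"grip": 1,"linear": [0.042,0.1,0.066],"twist": 0},
    {"grip": 1,"linear": [0.042,0.2,0.066],"twist": 0},
    {"grip": 1,"linear": [0,0.2,0],"twist": 0},
    {"grip": 1,"linear": [0,0,0],"twist": 0},
    {"grip": 1,"linear": [0,0,0],"twist": 0}
  ]
}}

```text
clock: 20.05
eef_pos: [0.598, -0.2174, 0.0388]
tool_rot: [-0.31, 0.655, -0.628, 0.285]
ft_force: [0.5, -0.3, 0.1]
grip_width: 0.0373
```

Run:
```python
from h import *; import tr
go(*tr.pk["blue"],.0275)
```

```text
t 20.05 tcp [ 0.598  -0.2174  0.0388] F [ 0.5 -0.3  0.1] w 0.0373 q [-0.35  0.68  0.18  1.12  0.    1.92]
lin [-0.003  0.057  0.003] len mm 11.4 cur jaw deg -40.2
```

Call:
{"name": "move_arm", "arguments": {
  "increments": [
    {"grip": 1,"linear": [-0.003,0.057,0.003],"twist": 0},
    {"grip": 1,"linear": [0,0,0],"twist": 0},
    {"grip": 1,"linear": [0,0,0],"twist": 0},
    {"grip": 1,"linear": [0,0,0],"twist": 0},
    {"grip": 1,"linear": [0,0,0],"twist": 0}
  ]
}}

```text
clock: 20.55
eef_pos: [0.6023, -0.2175, 0.0331]
tool_rot: [-0.308, 0.652, -0.63, 0.287]
ft_force: [0.0, 0.7, -0.3]
grip_width: 0.0379
```

Run:
```python
from h import *; import tr
go(*tr.pk["blue"],.0173)
```

```text
t 20.55 tcp [ 0.6023 -0.2175  0.0331] F [ 0.   0.7 -0.3] w 0.0379 q [-0.35  0.69  0.18  1.1   0.    1.92]
lin [ 0.01   0.08  -0.013] len mm 16.3 cur jaw deg -40.2
```

Call:
{"name": "move_arm", "arguments": {
  "increments": [
    {"grip": 1,"linear": [0.01,0.06,-0.013],"twist": 0},
    {"grip": 1,"linear": [0,0,0],"twist": 0},
    {"grip": 1,"linear": [0,0,0],"twist": 0},
    {"grip": 1,"linear": [0,0,0],"twist": 0},
    {"grip": 1,"linear": [0,0,0],"twist": 0}
  ]
}}

```text
clock: 21.05
eef_pos: [0.5986, -0.2172, 0.0213]
tool_rot: [-0.308, 0.652, -0.63, 0.288]
ft_force: [-0.2, -0.5, -0.3]
grip_width: 0.0374
```

Run:
```python
from h import *; import tr
go(*tr.pk["blue"],.0173)
```

```text
t 21.05 tcp [ 0.5986 -0.2172  0.0213] F [-0.2 -0.5 -0.3] w 0.0374 q [-0.35  0.69  0.15  1.07  0.    1.92]
lin [-0.     0.02  -0.001] len mm 4.0 cur jaw deg -40.1
```

Call:
{"name": "move_arm", "arguments": {
  "increments": [
    {"grip": 1,"linear": [0,0.02,0],"twist": 0},
    {"grip": 1,"linear": [0,0,0],"twist": 0},
    {"grip": 0.38,"linear": [0,0,0],"twist": 0},
    {"grip": 0.38,"linear": [0,0,0],"twist": 0},
    {"grip": 0.38,"linear": [0,0,0],"twist": 0}
  ]
}}

```text
clock: 21.55
eef_pos: [0.5992, -0.2174, 0.0176]
tool_rot: [-0.308, 0.651, -0.631, 0.288]
ft_force: [-0.1, 0.4, 0.5]
grip_width: 0.053
```

Call:
{"name": "move_arm", "arguments": {
  "increments": [
    {"grip": 0.38,"linear": [0,-0.05,0],"twist": 0},
    {"grip": 0.38,"linear": [0,-0.1,0],"twist": 0},
    {"grip": 0.38,"linear": [0,-0.23,0],"twist": 0},
    {"grip": 0.38,"linear": [0,-0.23,0],"twist": 0},
    {"grip": 0.38,"linear": [0,0,0],"twist": 0}
  ]
}}

```text
clock: 22.05
eef_pos: [0.603, -0.219, 0.145]
tool_rot: [-0.308, 0.652, -0.63, 0.288]
ft_force: [1.4, -0.3, 0.5]
grip_width: 0.0528
```

Run:
```python
from h import *; import tr
c=cam("wrist"); np.savez("w6.npz",*c)
for k in("white","blue"): print(k,topc(c,*tr.pk[k],.030),tr.pk[k].round(4))
go(.4795,.081,.14,6.9)
```

```text
white (array([ 0.5398, -0.2122]), 0.021, array([ 0.5403, -0.2114], dtype=float32)) [ 0.5387 -0.2105]
blue (array([ 0.5983, -0.217 ]), 0.0203, array([ 0.5985, -0.2171], dtype=float32)) [ 0.5983 -0.217 ]
t 22.1 tcp [ 0.6017 -0.2185  0.1421] F [-0.6 -0.2 -0.2] w 0.0527 q [-0.35  0.61  0.33  1.34  0.    1.92]
lin [-0.752  0.063 -1.431] len mm 323.5 cur jaw deg -40.2
turn deg world 47.1 twist total -0.411 q6 1.92
```

Call:
{"name": "move_arm", "arguments": {
  "increments": [
    {"grip": 1,"linear": [-0.11,0,-0.2],"twist": 0},
    {"grip": 1,"linear": [-0.11,0,-0.21],"twist": 0},
    {"grip": 1,"linear": [-0.11,0,-0.21],"twist": 0},
    {"grip": 1,"linear": [-0.11,0,-0.21],"twist": 0},
    {"grip": 1,"linear": [-0.11,0,-0.21],"twist": 0}
  ]
}}

```text
clock: 22.6
eef_pos: [0.5118, 0.0004, 0.146]
tool_rot: [-0.306, 0.655, -0.631, 0.282]
ft_force: [0.5, 0.1, -0.6]
grip_width: 0.0003
```

Call:
{"name": "move_arm", "arguments": {
  "increments": [
    {"grip": 1,"linear": [-0.11,0,-0.21],"twist": 0},
    {"grip": 1,"linear": [-0.08,0,-0.17],"twist": 0},
    {"grip": 1,"linear": [0,0,0],"twist": 0},
    {"grip": 1,"linear": [0,0,0],"twist": 0},
    {"grip": 1,"linear": [0,0,0],"twist": 0}
  ]
}}

```text
clock: 23.1
eef_pos: [0.4721, 0.0859, 0.147]
tool_rot: [-0.311, 0.654, -0.629, 0.283]
ft_force: [1.0, -0.8, 0.4]
grip_width: 0.0004
```

Run:
```python
from h import *
go(.4795,.081,.07)
```

```text
t 23.1 tcp [0.4721 0.0859 0.147 ] F [ 1.  -0.8  0.4] w 0.0004 q [ 0.16  0.29 -0.15  1.17  0.02  2.44]
lin [-0.013  0.382  0.063] len mm 77.5 cur jaw deg -40.3
```

Call:
{"name": "move_arm", "arguments": {
  "increments": [
    {"grip": 1,"linear": [-0.007,0.19,0.032],"twist": 0},
    {"grip": 1,"linear": [-0.006,0.19,0.032],"twist": 0},
    {"grip": 1,"linear": [0,0.06,0],"twist": 0},
    {"grip": 1,"linear": [0,0.06,0],"twist": 0},
    {"grip": 1,"linear": [0,0.05,0],"twist": 0}
  ]
}}

```text
clock: 23.6
eef_pos: [0.4824, 0.0768, 0.0357]
tool_rot: [-0.305, 0.657, -0.629, 0.282]
ft_force: [-5.3, 4.9, 11.6]
grip_width: 0.0
```

Call:
{"name": "move_arm", "arguments": {
  "increments": [
    {"grip": 1,"linear": [0,0.04,0],"twist": 0},
    {"grip": 1,"linear": [0,0.04,0],"twist": 0},
    {"grip": 1,"linear": [0,0.03,0],"twist": 0},
    {"grip": 1,"linear": [0,0.02,0],"twist": 0},
    {"grip": 1,"linear": [0,0.02,0],"twist": 0}
  ]
}}

```text
clock: 24.1
eef_pos: [0.4829, 0.0769, 0.0275]
tool_rot: [-0.298, 0.664, -0.625, 0.283]
ft_force: [-8.8, 1.1, 25.7]
grip_width: -0.0001
```

Call:
{"name": "move_arm", "arguments": {
  "increments": [
    {"grip": 1,"linear": [0,0.04,0],"twist": 0},
    {"grip": 1,"linear": [0,0.045,0],"twist": 0},
    {"grip": 1,"linear": [0,0.045,0],"twist": 0},
    {"grip": 1,"linear": [0,0,0],"twist": 0},
    {"grip": 1,"linear": [0,-0.1,0],"twist": 0}
  ]
}}

```text
clock: 24.6
eef_pos: [0.4843, 0.0733, 0.0505]
tool_rot: [-0.288, 0.668, -0.624, 0.284]
ft_force: [-0.4, -0.6, -0.0]
grip_width: 0.0001
```

Call:
{"name": "move_arm", "arguments": {
  "increments": [
    {"grip": 1,"linear": [0,-0.15,0],"twist": 0},
    {"grip": 0.35,"linear": [0,-0.2,0],"twist": 0},
    {"grip": 0.35,"linear": [0,-0.2,0],"twist": 0},
    {"grip": 0.35,"linear": [0,0,0],"twist": 0},
    {"grip": 0.35,"linear": [0,0,0],"twist": 0}
  ]
}}

```text
clock: 25.1
eef_pos: [0.4917, 0.0591, 0.1667]
tool_rot: [-0.282, 0.669, -0.628, 0.282]
ft_force: [-0.9, 0.4, -0.5]
grip_width: 0.0557
```

Run:
```python
from h import *
o,M=obs(); print(M.round(3)[:,1])
for n in("wrist","side"):
    c=cam(n); Q=cloud(c)
    m=(np.hypot(Q[...,0]-.5828,Q[...,1]-.0927)<.012); print(n,m.sum(),np.median(Q[...,2][m]))
    try: print(topc(c,.5828,.0927,.1035))
    except Exception as e: print(e)
go(.583,.0925,.145)
```

```text
t 25.1 tcp [0.4917 0.0591 0.1667] F [-0.9  0.4 -0.5] w 0.0557 q [ 0.09  0.28 -0.11  1.2   0.05  2.41]
[-0.024  0.053 -0.998]
wrist 1441 0.10391859280307489
(array([0.5828, 0.0925]), 0.0201, array([0.5828, 0.0925], dtype=float32))
side 69 0.10291627752469612
(array([0.5825, 0.0931]), 0.0204, array([0.5828, 0.0941], dtype=float32))
t 25.2 tcp [0.4914 0.0595 0.166 ] F [-0.2 -0.1  0.6] w 0.0552 q [ 0.09  0.29 -0.11  1.19  0.05  2.41]
lin [-0.431  0.102  0.228] len mm 99.6 cur jaw deg -42.9
```

Teal is raised at (0.5828, 0.0925).

Call:
{"name": "move_arm", "arguments": {
  "increments": [
    {"grip": 0.35,"linear": [-0.145,0.02,0.076],"twist": 0},
    {"grip": 0.35,"linear": [-0.145,0.04,0.076],"twist": 0},
    {"grip": 0.35,"linear": [-0.145,0.04,0.076],"twist": 0},
    {"grip": 0.35,"linear": [0,0,0],"twist": 0},
    {"grip": 0.35,"linear": [0,0,0],"twist": 0}
  ]
}}

```text
clock: 25.7
eef_pos: [0.581, 0.0911, 0.1346]
tool_rot: [-0.287, 0.671, -0.626, 0.274]
ft_force: [-0.6, 0.8, -0.1]
grip_width: 0.0552
```

Run:
```python
from h import *
go(.5828,.0925,.115); go(.5828,.0925,.089)
```

```text
t 25.7 tcp [0.581  0.0911 0.1346] F [-0.6  0.8 -0.1] w 0.0552 q [0.13 0.5  0.12 1.23 0.06 2.45]
lin [-0.01   0.098  0.008] len mm 19.7 cur jaw deg -43.2
t 25.7 tcp [0.581  0.0911 0.1346] F [-0.6  0.8 -0.1] w 0.0552 q [0.13 0.5  0.12 1.23 0.06 2.45]
lin [-0.009  0.227  0.017] len mm 45.6 cur jaw deg -43.2
```

Call:
{"name": "move_arm", "arguments": {
  "increments": [
    {"grip": 0.35,"linear": [-0.005,0.075,0.006],"twist": 0},
    {"grip": 0.35,"linear": [-0.003,0.075,0.006],"twist": 0},
    {"grip": 0.35,"linear": [0,0.07,0.004],"twist": 0},
    {"grip": 0.35,"linear": [0,0,0],"twist": 0},
    {"grip": 0.35,"linear": [0,0,0],"twist": 0}
  ]
}}

```text
clock: 26.2
eef_pos: [0.5766, 0.09, 0.0863]
tool_rot: [-0.29, 0.672, -0.626, 0.27]
ft_force: [-0.3, -0.4, 0.8]
grip_width: 0.0558
```

Run:
```python
from h import *
go(.5828,.0925,.089)
```

```text
t 26.2 tcp [0.5766 0.09   0.0863] F [-0.3 -0.4  0.8] w 0.0558 q [0.13 0.53 0.05 1.13 0.06 2.45]
lin [-0.03  -0.015  0.013] len mm 7.2 cur jaw deg -43.3
```

Call:
{"name": "move_arm", "arguments": {
  "increments": [
    {"grip": 0.35,"linear": [-0.03,-0.015,0.013],"twist": 0},
    {"grip": 1,"linear": [0,0,0],"twist": 0},
    {"grip": 1,"linear": [0,0,0],"twist": 0},
    {"grip": 1,"linear": [0,0,0],"twist": 0},
    {"grip": 1,"linear": [0,0,0],"twist": 0}
  ]
}}

```text
clock: 26.7
eef_pos: [0.5844, 0.0924, 0.0925]
tool_rot: [-0.288, 0.672, -0.626, 0.272]
ft_force: [0.2, 1.4, -0.5]
grip_width: 0.0373
```

Call:
{"name": "move_arm", "arguments": {
  "increments": [
    {"grip": 1,"linear": [0,-0.05,0],"twist": 0},
    {"grip": 1,"linear": [0,-0.1,0],"twist": 0},
    {"grip": 1,"linear": [0,-0.2,0],"twist": 0},
    {"grip": 1,"linear": [0,0,0],"twist": 0},
    {"grip": 1,"linear": [0,0,0],"twist": 0}
  ]
}}

```text
clock: 27.2
eef_pos: [0.5869, 0.0887, 0.1659]
tool_rot: [-0.289, 0.672, -0.626, 0.271]
ft_force: [0.0, 0.6, -1.2]
grip_width: 0.0375
```

Run:
```python
from h import *; import tr
o,M=obs(); print(M.round(3)[:,1])
c=cam("wrist"); cv2.imwrite("pics/w7.png",c[0])
go(*tr.pk["teal"],.14)
```

```text
t 27.2 tcp [0.5869 0.0887 0.1659] F [ 0.   0.6 -1.2] w 0.0375 q [0.12 0.49 0.2  1.32 0.06 2.45]
[-0.049  0.049 -0.998]
t 27.25 tcp [0.5876 0.0888 0.1666] F [ 2.1  0.2 -0.3] w 0.0372 q [0.12 0.49 0.2  1.32 0.06 2.45]
lin [0.97  0.086 0.64 ] len mm 233.0 cur jaw deg -43.3
```

View pics/w7.png

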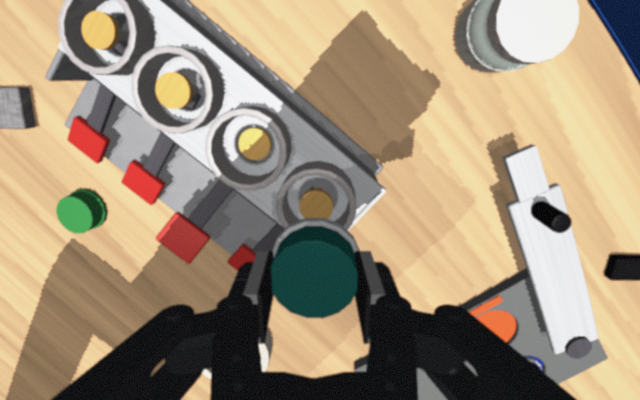

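Teal is held squarely at (315,270). The keeper is open, with its knob at (550,214).

Call:
{"name": "move_arm", "arguments": {
  "increments": [
    {"grip": 1,"linear": [0.18,0,0.12],"twist": 0},
    {"grip": 1,"linear": [0.2,0,0.13],"twist": 0},
    {"grip": 1,"linear": [0.2,0,0.13],"twist": 0},
    {"grip": 1,"linear": [0.2,0,0.13],"twist": 0},
    {"grip": 1,"linear": [0.18,0,0.12],"twist": 0}
  ]
}}

```text
clock: 27.75
eef_pos: [0.547, -0.1367, 0.1537]
tool_rot: [-0.293, 0.671, -0.623, 0.276]
ft_force: [0.0, 0.2, -0.9]
grip_width: 0.037
```

Call:
{"name": "move_arm", "arguments": {
  "increments": [
    {"grip": 1,"linear": [0,0.1,0],"twist": 0},
    {"grip": 1,"linear": [0,0.1,0],"twist": 0},
    {"grip": 1,"linear": [0,0.1,0],"twist": 0},
    {"grip": 1,"linear": [0,0,0],"twist": 0},
    {"grip": 1,"linear": [0,0,0],"twist": 0}
  ]
}}

```text
clock: 28.25
eef_pos: [0.5399, -0.1416, 0.0892]
tool_rot: [-0.291, 0.673, -0.624, 0.27]
ft_force: [-1.6, -0.4, 0.1]
grip_width: 0.0372
```

Run:
```python
from h import *; import tr
go(*tr.pk["teal"],.04)
```

```text
t 28.25 tcp [ 0.5399 -0.1416  0.0892] F [-1.6 -0.4  0.1] w 0.0372 q [-0.28  0.5   0.    1.14  0.04  2.05]
lin [-0.032  0.244  0.033] len mm 49.7 cur jaw deg -43.3
```

Call:
{"name": "move_arm", "arguments": {
  "increments": [
    {"grip": 1,"linear": [-0.016,0.13,0.016],"twist": 0},
    {"grip": 1,"linear": [-0.016,0.12,0.016],"twist": 0},
    {"grip": 1,"linear": [0,0,0],"twist": 0},
    {"grip": 1,"linear": [0,0,0],"twist": 0},
    {"grip": 1,"linear": [0,0,0],"twist": 0}
  ]
}}

```text
clock: 28.75
eef_pos: [0.5503, -0.1386, 0.0435]
tool_rot: [-0.289, 0.671, -0.626, 0.273]
ft_force: [0.6, 0.9, -0.7]
grip_width: 0.0373
```

Run:
```python
from h import *; import tr
go(*tr.pk["teal"],.023)
```

```text
t 28.75 tcp [ 0.5503 -0.1386  0.0435] F [ 0.6  0.9 -0.7] w 0.0373 q [-0.27  0.56 -0.03  1.04  0.04  2.06]
lin [ 0.015  0.103 -0.006] len mm 20.9 cur jaw deg -43.1
```

Call:
{"name": "move_arm", "arguments": {
  "increments": [
    {"grip": 1,"linear": [0.015,0.1,-0.006],"twist": 0},
    {"grip": 1,"linear": [0,0,0],"twist": 0},
    {"grip": 1,"linear": [0,0,0],"twist": 0},
    {"grip": 1,"linear": [0,0,0],"twist": 0},
    {"grip": 1,"linear": [0,0,0],"twist": 0}
  ]
}}

```text
clock: 29.25
eef_pos: [0.5515, -0.1402, 0.0312]
tool_rot: [-0.286, 0.668, -0.628, 0.277]
ft_force: [-0.4, -0.3, 0.0]
grip_width: 0.0376
```

Run:
```python
from h import *; import tr
go(*tr.pk["teal"],.019)
```

```text
t 29.25 tcp [ 0.5515 -0.1402  0.0312] F [-0.4 -0.3  0. ] w 0.0376 q [-0.27  0.57 -0.06  0.99  0.04  2.05]
lin [ 0.013  0.062 -0.019] len mm 13.2 cur jaw deg -43.1
```

Call:
{"name": "move_arm", "arguments": {
  "increments": [
    {"grip": 1,"linear": [0.013,0.04,-0.019],"twist": 0},
    {"grip": 1,"linear": [0,0,0],"twist": 0},
    {"grip": 1,"linear": [0,0,0],"twist": 0},
    {"grip": 1,"linear": [0,0,0],"twist": 0},
    {"grip": 1,"linear": [0,0,0],"twist": 0}
  ]
}}

```text
clock: 29.75
eef_pos: [0.5468, -0.1392, 0.0238]
tool_rot: [-0.286, 0.668, -0.629, 0.277]
ft_force: [-0.6, 0.5, -0.7]
grip_width: 0.0373
```

Run:
```python
from h import *; import tr
go(*tr.pk["teal"],.019)
```

```text
t 29.75 tcp [ 0.5468 -0.1392  0.0238] F [-0.6  0.5 -0.7] w 0.0373 q [-0.27  0.57 -0.08  0.97  0.04  2.05]
lin [ 0.001  0.024 -0.001] len mm 4.9 cur jaw deg -43.1
```

Call:
{"name": "move_arm", "arguments": {
  "increments": [
    {"grip": 1,"linear": [0,0.024,0],"twist": 0},
    {"grip": 1,"linear": [0,0,0],"twist": 0},
    {"grip": 0.38,"linear": [0,0,0],"twist": 0},
    {"grip": 0.38,"linear": [0,0,0],"twist": 0},
    {"grip": 0.38,"linear": [0,0,0],"twist": 0}
  ]
}}

```text
clock: 30.25
eef_pos: [0.547, -0.139, 0.0187]
tool_rot: [-0.285, 0.668, -0.629, 0.277]
ft_force: [-0.8, -0.1, 0.2]
grip_width: 0.0528
```

Call:
{"name": "move_arm", "arguments": {
  "increments": [
    {"grip": 0.38,"linear": [0,-0.05,0],"twist": 0},
    {"grip": 0.38,"linear": [0,-0.1,0],"twist": 0},
    {"grip": 0.38,"linear": [0,-0.23,0],"twist": 0},
    {"grip": 0.38,"linear": [0,-0.23,0],"twist": 0},
    {"grip": 0.38,"linear": [0,-0.2,0],"twist": 0}
  ]
}}

```text
clock: 30.75
eef_pos: [0.5478, -0.1453, 0.1813]
tool_rot: [-0.29, 0.671, -0.625, 0.273]
ft_force: [1.8, -0.5, -0.4]
grip_width: 0.0532
```

Run:
```python
from h import *; import tr
for n in("wrist","side"):
    c=cam(n); 
    for k in tr.pk:
        try: print(n,k,topc(c,*tr.pk[k],.030),tr.pk[k].round(4))
        except Exception as e: print(n,k,"none")
    P=cloud(c); m=(P[...,2]>.050)&(P[...,2]<.078)&(np.hypot(P[...,0]-.70,P[...,1]+.037)<.03); print("knob",m.sum(),P[m].mean(0) if m.any() else "", tr.knob(1.72))
go(.70,-.037,.12)
cv2.imwrite("pics/s3.png",c[0][100:300,200:400].repeat(3,0).repeat(3,1))
```

```text
wrist white (array([ 0.5387, -0.2109]), 0.0208, array([ 0.5391, -0.2112], dtype=float32)) [ 0.5387 -0.2105]
wrist blue (array([ 0.5982, -0.2172]), 0.0206, array([ 0.5982, -0.2171], dtype=float32)) [ 0.5983 -0.217 ]
wrist teal (array([ 0.5469, -0.1385]), 0.0203, array([ 0.5471, -0.1383], dtype=float32)) [ 0.5465 -0.139 ]
knob 0  [ 0.70116001 -0.03830701]
side white (array([ 0.5407, -0.2087]), 0.0209, array([ 0.5396, -0.2093], dtype=float32)) [ 0.5387 -0.2105]
side blue (array([ 0.5978, -0.2139]), 0.0211, array([ 0.5979, -0.2136], dtype=float32)) [ 0.5983 -0.217 ]
side teal (array([ 0.5479, -0.1361]), 0.0207, array([ 0.548 , -0.1356], dtype=float32)) [ 0.5465 -0.139 ]
knob 49 [ 0.70300953 -0.0356233   0.06634438] [ 0.70116001 -0.03830701]
t 30.85 tcp [ 0.5521 -0.1466  0.1866] F [0.8 0.7 0.3] w 0.0527 q [-0.28  0.44  0.17  1.35  0.04  2.04]
lin [-0.902  0.332  0.185] len mm 195.8 cur jaw deg -43.1
```

View pics/s3.png

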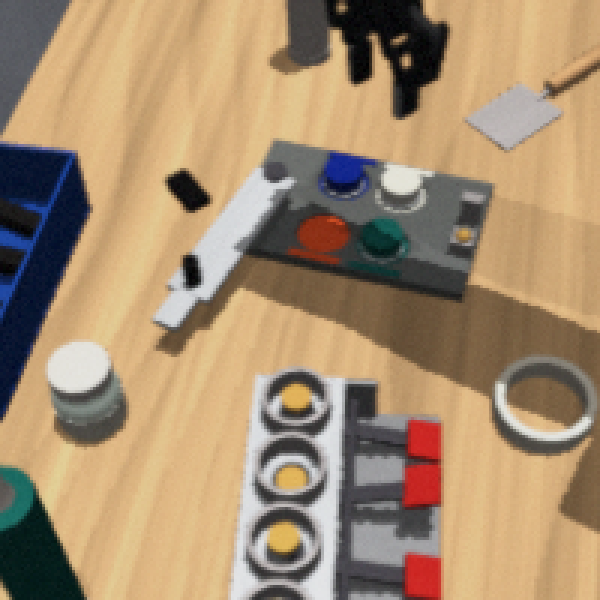

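All three pucks are seated: white (400,190), blue (345,175) and teal (383,238) in the crop. The bar is wide open, with its knob at (192,270). Now I shut it.

Call:
{"name": "move_arm", "arguments": {
  "increments": [
    {"grip": 0.45,"linear": [-0.22,0.03,0.045],"twist": 0},
    {"grip": 0.45,"linear": [-0.22,0.06,0.045],"twist": 0},
    {"grip": 0.45,"linear": [-0.22,0.1,0.045],"twist": 0},
    {"grip": 0.45,"linear": [-0.22,0.1,0.045],"twist": 0},
    {"grip": 0.45,"linear": [0,0,0],"twist": 0}
  ]
}}

```text
clock: 31.35
eef_pos: [0.7013, -0.039, 0.1299]
tool_rot: [-0.283, 0.668, -0.631, 0.276]
ft_force: [-0.6, -0.9, -0.4]
grip_width: 0.0472
```

Run:
```python
from h import *
c=cam("wrist"); P=cloud(c); m=(P[...,2]>.071)&(P[...,2]<.078)&(np.hypot(P[...,0]-.70,P[...,1]+.037)<.03); print("knob",m.sum(),P[m].mean(0) if m.any() else "")
go(.7015,-.0375,.052)
```

```text
knob 473 [ 0.70611156 -0.03872035  0.07413763]
t 31.4 tcp [ 0.7003 -0.0408  0.1324] F [-0.6 -0.4  0.6] w 0.047 q [-0.08  0.73  0.53  1.4   0.04  2.25]
lin [-0.011  0.402  0.013] len mm 80.4 cur jaw deg -43.5
```

Call:
{"name": "move_arm", "arguments": {
  "increments": [
    {"grip": 0.45,"linear": [-0.007,0.13,0.02],"twist": 0},
    {"grip": 0.45,"linear": [-0.005,0.13,0.01],"twist": 0},
    {"grip": 0.45,"linear": [0,0.13,0.01],"twist": 0},
    {"grip": 0.45,"linear": [0,0,0],"twist": 0},
    {"grip": 0.45,"linear": [0,0,0],"twist": 0}
  ]
}}

```text
clock: 31.9
eef_pos: [0.7056, -0.0443, 0.0586]
tool_rot: [-0.28, 0.666, -0.633, 0.277]
ft_force: [1.1, 0.2, 0.1]
grip_width: 0.0471
```

Run:
```python
from h import *
go(.706,-.0387,.051)
```

```text
t 31.9 tcp [ 0.7056 -0.0443  0.0586] F [1.1 0.2 0.1] w 0.0471 q [-0.08  0.78  0.43  1.24  0.04  2.25]
lin [-0.021  0.039 -0.016] len mm 9.5 cur jaw deg -43.6
```

Call:
{"name": "move_arm", "arguments": {
  "increments": [
    {"grip": 0.45,"linear": [-0.021,0.035,-0.016],"twist": 0},
    {"grip": 1,"linear": [0,0,0],"twist": 0},
    {"grip": 1,"linear": [0,0,0],"twist": 0},
    {"grip": 1,"linear": [0,0,0],"twist": 0},
    {"grip": 1,"linear": [0,0,0],"twist": 0}
  ]
}}

```text
clock: 32.4
eef_pos: [0.7082, -0.0395, 0.0578]
tool_rot: [-0.277, 0.665, -0.635, 0.279]
ft_force: [-0.3, 0.1, -3.1]
grip_width: 0.0132
```

```bash
cat > arc.py <<'E'
from h import *; import tr, sys
def arc(q1,n,z=.052):
    o,M=obs(); p=np.array(o["eef_pos"]); d=p[:2]-tr.H; q=np.pi+tr.th-np.arctan2(d[1],d[0]); print("q",q,"r",np.linalg.norm(d),"tilt",M[:,1].round(3))
    prev=p
    for t in np.linspace(q,q1,n+1)[1:]:
        k=np.r_[tr.knob(t),z]; print(np.round(M.T@(k-prev)/.2,3)); prev=k
arc(float(sys.argv[1]),int(sys.argv[2]))
E
python3 arc.py 1.0 5
```

```text
t 32.4 tcp [ 0.7082 -0.0395  0.0578] F [-0.3  0.1 -3.1] w 0.0132 q [-0.07  0.78  0.42  1.23  0.04  2.26]
q 1.765306486417558 r 0.15582132515234381 tilt [-0.013  0.041 -0.999]
[ 0.065  0.032 -0.099]
[ 0.075  0.002 -0.091]
[ 0.088  0.001 -0.079]
[ 0.099  0.    -0.065]
[ 0.108 -0.    -0.049]
```

Call:
{"name": "move_arm", "arguments": {
  "increments": [
    {"grip": 1,"linear": [0.065,0.01,-0.098],"twist": 0},
    {"grip": 1,"linear": [0.075,0.005,-0.091],"twist": 0},
    {"grip": 1,"linear": [0.088,0,-0.079],"twist": 0},
    {"grip": 1,"linear": [0.099,0,-0.065],"twist": 0},
    {"grip": 1,"linear": [0.108,0,-0.049],"twist": 0}
  ]
}}

```text
clock: 32.9
eef_pos: [0.6002, -0.0464, 0.0583]
tool_rot: [-0.272, 0.662, -0.636, 0.289]
ft_force: [-1.2, 2.0, 0.9]
grip_width: 0.0136
```

```bash
python3 arc.py 0.4 5
```

```text
t 32.9 tcp [ 0.6002 -0.0464  0.0583] F [-1.2  2.   0.9] w 0.0136 q [-0.1   0.56  0.01  1.02  0.04  2.23]
q 1.0531477138408059 r 0.15455061520375651 tilt [ 0.008  0.043 -0.999]
[ 0.096  0.029 -0.035]
[ 0.099 -0.003 -0.021]
[ 0.101 -0.004 -0.008]
[ 0.101 -0.004  0.005]
[ 0.099 -0.004  0.018]
```

Call:
{"name": "move_arm", "arguments": {
  "increments": [
    {"grip": 1,"linear": [0.1,0.005,-0.035],"twist": 0},
    {"grip": 1,"linear": [0.1,0.005,-0.021],"twist": 0},
    {"grip": 1,"linear": [0.1,0,-0.008],"twist": 0},
    {"grip": 1,"linear": [0.1,0,0.005],"twist": 0},
    {"grip": 1,"linear": [0.1,0,0.018],"twist": 0}
  ]
}}

```text
clock: 33.4
eef_pos: [0.5246, -0.1131, 0.0581]
tool_rot: [-0.271, 0.66, -0.636, 0.294]
ft_force: [0.0, -1.1, 2.2]
grip_width: 0.0134
```

```bash
python3 arc.py -0.05 4
```

```text
t 33.4 tcp [ 0.5246 -0.1131  0.0581] F [ 0.  -1.1  2.2] w 0.0134 q [-0.24  0.45 -0.18  0.94  0.05  2.08]
q 0.39277724230976263 r 0.15632806436223856 tilt [ 0.016  0.044 -0.999]
[0.081 0.027 0.033]
[ 0.078 -0.004  0.035]
[ 0.074 -0.004  0.043]
[ 0.069 -0.004  0.051]
```

Call:
{"name": "move_arm", "arguments": {
  "increments": [
    {"grip": 1,"linear": [0.08,0.005,0.03],"twist": 0},
    {"grip": 1,"linear": [0.08,0.005,0.036],"twist": 0},
    {"grip": 1,"linear": [0.077,0,0.043],"twist": 0},
    {"grip": 1,"linear": [0.075,0,0.05],"twist": 0},
    {"grip": 1,"linear": [0.04,0,0.028],"twist": 0}
  ]
}}

```text
clock: 33.9
eef_pos: [0.497, -0.1826, 0.0572]
tool_rot: [-0.272, 0.667, -0.627, 0.296]
ft_force: [-11.3, 2.4, -0.9]
grip_width: 0.0064
```

```bash
python3 arc.py -0.05 2
```

```text
t 33.9 tcp [ 0.497  -0.1826  0.0572] F [-11.3   2.4  -0.9] w 0.0064 q [-0.39  0.45 -0.18  0.96  0.06  1.92]
q -0.07419253498918499 r 0.16483121160249287 tilt [ 0.009  0.065 -0.998]
[-0.038  0.027  0.032]
[-0.007  0.001 -0.006]
```

The opening fell to 6 mm, so the knob has slid to the pad edge. I open, lift and look.

Call:
{"name": "move_arm", "arguments": {
  "increments": [
    {"grip": 0.4,"linear": [0,0,0],"twist": 0},
    {"grip": 0.4,"linear": [0,0,0],"twist": 0},
    {"grip": 0.4,"linear": [0,-0.15,0],"twist": 0},
    {"grip": 0.4,"linear": [0,-0.2,0],"twist": 0},
    {"grip": 0.4,"linear": [0,-0.2,0],"twist": 0}
  ]
}}

```text
clock: 34.4
eef_pos: [0.4931, -0.1891, 0.1651]
tool_rot: [-0.274, 0.669, -0.625, 0.293]
ft_force: [0.9, 0.3, -0.4]
grip_width: 0.0512
```

```bash
cat > kn.py <<'E'
from h import *; import tr
c=cam("wrist"); P=cloud(c); m=(P[...,2]>.070)&(P[...,2]<.078)&(np.hypot(P[...,0]-.51,P[...,1]+.165)<.05)&(c[0].max(2)<70)
k=P[m].mean(0); d=k[:2]-tr.H; print("knob",m.sum(),k,"r",np.linalg.norm(d),"q",np.pi+tr.th-np.arctan2(d[1],d[0]))
cv2.imwrite("pics/w8.png",c[0])
for kk in tr.pk:
    try: print(kk,topc(c,*tr.pk[kk],.030),tr.pk[kk].round(4))
    except Exception: print(kk,"-")
o,M=obs(); print(M[:,1].round(3)); go(*tr.knob(.1)+np.array([.0,.03]),.09)
E
python3 kn.py
```

```text
knob 349 [ 0.50807747 -0.16923443  0.07416901] r 0.1547888046442603 q 0.014623699333663698
white (array([ 0.539 , -0.2118]), 0.0201, array([ 0.5387, -0.2134], dtype=float32)) [ 0.5387 -0.2105]
blue (array([ 0.5976, -0.2177]), 0.0206, array([ 0.5978, -0.2191], dtype=float32)) [ 0.5983 -0.217 ]
teal (array([ 0.5469, -0.1388]), 0.02, array([ 0.5471, -0.137 ], dtype=float32)) [ 0.5465 -0.139 ]
t 34.45 tcp [ 0.497  -0.191   0.1728] F [ 2.6 -1.7  4.1] w 0.0513 q [-0.4   0.35 -0.01  1.23  0.06  1.91]
[ 0.012  0.063 -0.998]
t 34.45 tcp [ 0.497  -0.191   0.1728] F [ 2.6 -1.7  4.1] w 0.0513 q [-0.4   0.35 -0.01  1.23  0.06  1.91]
lin [-0.26   0.434 -0.157] len mm 106.0 cur jaw deg -42.6
```

View pics/w8.png

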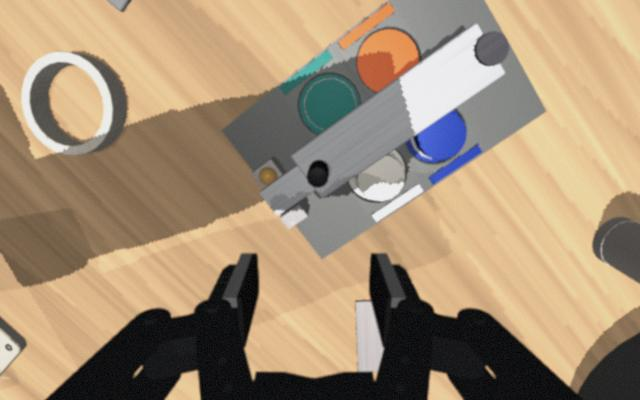

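The bar measures about 0.015 rad, with its tab against the post at (290,212). I push the knob from the open side with closed fingers to make sure it is fully home.

Call:
{"name": "move_arm", "arguments": {
  "increments": [
    {"grip": 1,"linear": [-0.14,0,-0.085],"twist": 0},
    {"grip": 1,"linear": [-0.14,0.05,-0.085],"twist": 0},
    {"grip": 1,"linear": [0,0.15,0],"twist": 0},
    {"grip": 1,"linear": [0,0.15,0],"twist": 0},
    {"grip": 1,"linear": [0,0,0],"twist": 0}
  ]
}}

```text
clock: 34.95
eef_pos: [0.5221, -0.1222, 0.115]
tool_rot: [-0.264, 0.659, -0.635, 0.304]
ft_force: [-1.9, 0.3, -0.0]
grip_width: 0.0005
```

Run:
```python
from h import *
go(.512,-.137,.055)
```

```text
t 34.95 tcp [ 0.5221 -0.1222  0.115 ] F [-1.9  0.3 -0. ] w 0.0005 q [-0.27  0.37 -0.13  1.05  0.06  2.05]
lin [0.108 0.293 0.015] len mm 62.6 cur jaw deg -42.6
```

Call:
{"name": "move_arm", "arguments": {
  "increments": [
    {"grip": 1,"linear": [0.03,0.1,0.0],"twist": 0},
    {"grip": 1,"linear": [0.03,0.1,0.0],"twist": 0},
    {"grip": 1,"linear": [0,0.09,0],"twist": 0},
    {"grip": 1,"linear": [0,0,0],"twist": 0},
    {"grip": 1,"linear": [0,0,0],"twist": 0}
  ]
}}

```text
clock: 35.45
eef_pos: [0.5226, -0.1295, 0.0618]
tool_rot: [-0.261, 0.656, -0.637, 0.308]
ft_force: [0.1, 0.1, -0.0]
grip_width: 0.0003
```

Run:
```python
from h import *
go(.508,-.150,.055)
```

```text
t 35.45 tcp [ 0.5226 -0.1295  0.0618] F [ 0.1  0.1 -0. ] w 0.0003 q [-0.28  0.43 -0.21  0.91  0.06  2.04]
lin [0.127 0.025 0.015] len mm 26.0 cur jaw deg -42.5
```

Call:
{"name": "move_arm", "arguments": {
  "increments": [
    {"grip": 1,"linear": [0.045,0.005,-0.04],"twist": 0},
    {"grip": 1,"linear": [0,0,0],"twist": 0},
    {"grip": 1,"linear": [0.03,0.005,0.028],"twist": 0},
    {"grip": 1,"linear": [0.03,0.005,0.028],"twist": 0},
    {"grip": 1,"linear": [0.02,0.005,0.018],"twist": 0}
  ]
}}

```text
clock: 35.95
eef_pos: [0.5131, -0.1523, 0.0611]
tool_rot: [-0.259, 0.656, -0.637, 0.312]
ft_force: [-1.4, 14.8, 8.9]
grip_width: -0.0002
```

Call:
{"name": "move_arm", "arguments": {
  "increments": [
    {"grip": 1,"linear": [0.03,0,0.028],"twist": 0},
    {"grip": 1,"linear": [0.03,0,0.028],"twist": 0},
    {"grip": 1,"linear": [0,0,0],"twist": 0},
    {"grip": 1,"linear": [-0.06,-0.02,-0.055],"twist": 0},
    {"grip": 1,"linear": [-0.05,-0.15,-0.05],"twist": 0}
  ]
}}

```text
clock: 36.45
eef_pos: [0.5074, -0.1228, 0.0957]
tool_rot: [-0.256, 0.67, -0.62, 0.319]
ft_force: [-0.5, 0.2, 0.3]
grip_width: -0.0
```

Call:
{"name": "move_arm", "arguments": {
  "increments": [
    {"grip": 1,"linear": [0,-0.2,0],"twist": 0},
    {"grip": 1,"linear": [0.1,-0.2,0.09],"twist": 0},
    {"grip": 1,"linear": [0.15,0,0.13],"twist": 0},
    {"grip": 1,"linear": [0.1,0,0.1],"twist": 0},
    {"grip": 1,"linear": [0,0,0],"twist": 0}
  ]
}}

```text
clock: 36.95
eef_pos: [0.5071, -0.2268, 0.1753]
tool_rot: [-0.256, 0.665, -0.623, 0.322]
ft_force: [0.4, 0.5, 0.2]
grip_width: 0.0002
```

```bash
python3 kn.py
python3 - <<'E'
from h import *
# bar axis from top surface (z~.042) and bystander check vs. start pictures
c=cam("wrist"); P=cloud(c); m=(abs(P[...,2]-.042)<.003)&(P[...,0]>.50)&(P[...,0]<.64)&(abs(P[...,1]+.18)<.04)
p=P[m][:,:2].astype(np.float32); v=cv2.fitLine(p,cv2.DIST_HUBER,0,.01,.01).ravel(); print("bar px",m.sum(),"axis deg",np.degrees(np.arctan(v[1]/v[0])))
cv2.imwrite("pics/w9.png",c[0])
E
```

```text
knob 325 [ 0.50804282 -0.17089444  0.07416846] r 0.15462862643230255 q 0.003941458021750499
white (array([ 0.5388, -0.2117]), 0.02, array([ 0.5386, -0.2131], dtype=float32)) [ 0.5387 -0.2105]
blue (array([ 0.5976, -0.2177]), 0.02, array([ 0.5975, -0.2191], dtype=float32)) [ 0.5983 -0.217 ]
teal (array([ 0.5469, -0.1386]), 0.0198, array([ 0.5472, -0.1369], dtype=float32)) [ 0.5465 -0.139 ]
t 37.0 tcp [ 0.5067 -0.2251  0.1751] F [-0.2 -0.7 -0.9] w -0.0002 q [-0.48  0.37  0.03  1.22  0.11  1.82]
[ 0.06   0.095 -0.994]
t 37.0 tcp [ 0.5067 -0.2251  0.1751] F [-0.2 -0.7 -0.9] w -0.0002 q [-0.48  0.37  0.03  1.22  0.11  1.82]
lin [-0.331  0.471 -0.308] len mm 130.6 cur jaw deg -41.5
bar px 9341 axis deg -8.448431
```

Run:
```python
from h import *
c=cam("side"); cv2.imwrite("pics/s4.png",c[0]); z=np.load("side0.npz")["arr_0"]
print("bystander px diff",[(n,int(np.abs(c[0][b:d,a:e].astype(int)-z[b:d,a:e]).mean())) for n,a,b,e,d in(("cartA",185,245,235,320),("cartB",290,40,315,125),("jar",212,210,245,245),("tape",362,215,402,252),("scraper",352,112,408,152),("brush",340,345,390,400),("shim",252,152,274,174))])
obs()
```

```text
bystander px diff [('cartA', 2), ('cartB', 2), ('jar', 1), ('tape', 11), ('scraper', 4), ('brush', 1), ('shim', 2)]
t 37.1 tcp [ 0.5061 -0.223   0.1744] F [-0.6  0.5  0.1] w 0.0002 q [-0.48  0.37  0.03  1.22  0.11  1.82]
```

View pics/s4.png

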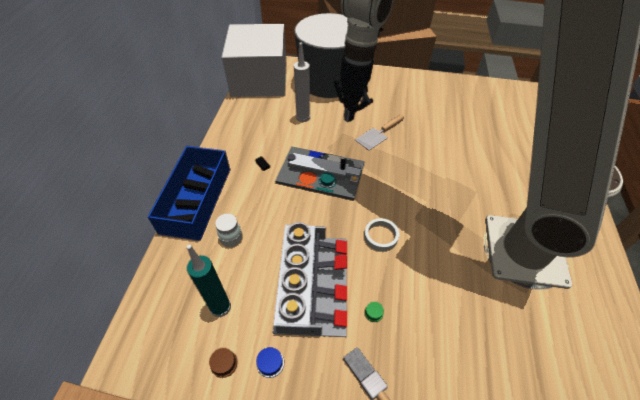

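The bar lies shut along the tray, with its knob at (343,163). The teal puck is visible at (327,180), the bystanders look unmoved, and the arm is clear of everything. I hand in.

```bash
python3 -c "
from workcell import bot; print(bot.job_done())"
```

```text
the job is handed in; nothing more can be done
None
```

The job is handed in at about 37 s on the robot's clock. The teal, blue and white pucks are in their own pockets, and the keeper bar is shut. No orange puck was present, as ring 2 was empty from the start.

**What I did:** I swung the bar open to about 1.75 rad. I pressed levers 4, 3 and 1 in turn and placed each puck (white, blue, teal). Then I swung the bar shut and pushed its knob against the stop.

**Last checks:**
- **Pucks:** with the bar open, the wrist camera put all three within 1 mm of the pocket centres, tops at about 30 mm. The side camera differed by up to about 3.5 mm. After shutting, the wrist figures were within about 1.5 mm, with the bar partly covering the pucks.
- **Keeper bar:** the knob position gives 0.004 rad. A line fitted to the bar's top read about 2° (0.04 rad) off the tray axis. I discounted it as a partial mask, so the two readings disagree. The hand-in gives no verdict on this.
- **Bystanders:** none looked moved in the final side view, and image patches from before and after agree. Only the tape patch changed noticeably, which I put down to the arm's shadow.

**What went less well:**
- Pressing the levers reached 72 N and 104 N at the wrist, under the 120 N limit.
- That pressing and pushing also left the tool tilted a few degrees.
- The knob slid to the edge of the finger pads while shutting, hence the final push.

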